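Load cut profiles from the lipped stock tray into the drilling fixture and shut its straps

ROBOT

A 7-joint arm with a two-finger parallel gripper is mounted at the origin on the work surface. World frame = base frame: x ahead of the robot, y to its left, z up, the work surface at z = 0. Lengths are in m, angles in rad, forces in N, time in s.
With the tool pointing down it reaches from about 0.425 to 0.875 m from the base axis. Payload 4.7 kg.
Tool frame: the origin (TCP) lies on the centre line of the jaws, within the pads' length; the fingertips stand 8 mm ahead of it and the grasp point (between the pads) lies 11 mm behind it; z points along the fingers, y is the direction in which the jaws open and shut (so a half turn about z gives the same grasp; the last joint's range is limited). The gripper opens to 87 mm and grips with 3 to 60 N. Pads are 19 mm wide; open, the fingers measure 117 mm over their backs; the gripper's body (75 mm by 190 mm) begins 51 mm behind the grasp point.
Start: joints at [1.311, 0.321, -0.07, 1.45, 0.023, 1.371, -0.057], TCP at [0.176, -0.626, 0.231] pointing down, gripper open.
Joint ranges: [-2.86, 2.86], [-0.3, 2.09], [-1.38, 1.24], [0.06, 2.45], [-1.56, 4.7], [0.09, 2.05], [-2.69, 2.69]. Speed limits (rad/s): [2.57, 2.57, 3.14, 3.14, 3.14, 3.14, 3.14].

INTERFACE

Orientations are given as a rotation vector (axis times angle).
In Python, from bench import status, optics, order gives the robot as it stands.
- The arm moves only by the tool step_arm, never from a script. Its argument "rows" is a list of rows, each a list of 3 entries, a list of its own where there are three numbers: the turn, a rotation vector about the tool's x, y, z in degrees, then the shift along the tool's x, y, z in mm, then the finger opening in mm, from 0 to 87. A call has 1 to 12 rows; each row shifts and turns the pose as measured when the row begins, along the tool's axes as they then stand; what a row does not reach is not made up. A row lasts 1/12 s, in which the tool goes at most 41.7 mm and 7.16 degrees, less where a joint would pass 70% of its speed; a pose out of reach is approached as far as the arm can. A call is refused whole if a number of a shift passes 41.7 or a number of a turn 7.16, either way. A call with a gripper value outside its range is refused whole. The fingers move at their own pace and stop on an object; "grip_force" is the grip in N (left out, the last holds). Time passes only in rows, so rows that do not move let the fingers close. It gives the time, the measured TCP pose, the force and the opening at its end, in the units of the state.
- status.get_state(): the state, without advancing time (a new reading comes with each control period).
- optics.get_image(name): name is "scene" or "top" or "wrist"; returns a dict with "frame" (400x640x3 uint8, red, green, blue), "range_z" (400x640 float32, m along the optical axis (not along the pixel's ray), 0 where there is no reading), "K" (3x3 intrinsics, pixels), "R" (3x3) and "t" (3): a world point X has camera coordinates R X + t. Camera axes: x right, y down, z forward; pixel columns grow to the right and rows downward; lengths in m; the calibration is good to about 2 mm. A picture is of the moment at which its call begins.
- order.close_job(): hands the job in, once; it reports no verdict.
The state is a dict: "time": time; "joint_positions": joint angles; "qd": joint speeds; "joint_torque": joint torques, N m; "position": TCP position; "tool_rot": TCP orientation; "ft_force": force on the tool from outside, world axes, zero at the start; "torque": the same for the moment, N m; "grip_width": opening from 0.0 (shut) to 1.0 (fully open).
Only numpy, scipy, OpenCV 4.12 (cv2) and the standard library are available. Lean on these libraries where they do the work, as an engineer would, in place of code of your own. Each camera call takes 0.05 s, during which the arm holds its last target.

TASK

Load every aluminium profile from the stock tray into the drilling fixture: raise its front end over the tray's lip, draw it out endwise from under the hood, and lay it into any free nest, fully down in both saddles and about centred lengthwise on the fixture. Then press all three hinged straps down until they snap shut and stay shut, also over a nest that stays empty. Leave everything else on the bench where it is.

Things in the scene. Friction and masses are not known exactly. Their poses are not given: they have to be found in the camera images.
- bar_0: cut length of aluminium slot profile, 220 long (its x axis), 20 x 20 square section, 120 g or so; origin at its middle, so 10 above whatever it lies on. There are two or three of them (None at the start = not there). All are alike, and any of the long faces may lie up
- bar_1: cut length of aluminium slot profile, 220 long (its x axis), 20 x 20 square section, 120 g or so; origin at its middle, so 10 above whatever it lies on. There are two or three of them (None at the start = not there). All are alike, and any of the long faces may lie up
- bar_2: cut length of aluminium slot profile, 220 long (its x axis), 20 x 20 square section, 120 g or so; origin at its middle, so 10 above whatever it lies on. There are two or three of them (None at the start = not there). All are alike, and any of the long faces may lie up
- tray: grey sheet-steel stock tray fixed to the bench, 246 long (x axis) x 190 wide; origin mid-underside. Three lanes along x, 60 apart (y = -60, 0, 60), floor 4 above the bench. Lip at the -x end (x = -123 to -119) 16 above the floor; 25 long lane guides as high stand behind it. A hood covers x = 41 to 123: underside 30, top 34 above the floor; rear wall at x = 119. Open to grip between x = -94 and 41
- lane_0 (a point): point on the tray floor behind the lip, middle of lane 0 (tray y = -60); axes as the tray's. A profile's -x end lies just behind the lip, its last 65 or so under the hood: level it can rise only 10, but its -x end can be raised 16 to 27 to clear the lip
- lane_1 (a point): point on the tray floor behind the lip, middle of lane 1 (tray y = 0); axes as the tray's. Raised at its -x end, the profile is drawn towards the tray's -x, its rear end sliding on the floor; it must tilt more as it comes, or may slide on the lip; after 80 it is clear of the hood, then lift it away
- lane_2 (a point): point on the tray floor behind the lip, middle of lane 2 (tray y = 60); axes as the tray's. Lanes are 34 wide between their guides (at the lip and under the hood), so a profile may lie a little aside or askew
- fixture: drilling fixture fixed to the bench: dark steel base plate 260 (x) x 230 (y) x 10, origin mid-underside. Three nests along x, 70 apart (y = -70, 0, 70). Each has two saddles, 20 long, at x = -85 and 85: seat 30 above the bench, slot 27 wide, cheeks flaring to about 42 at 49 above the bench. Straps and their posts stand at x = 41 to 70; elsewhere 20 of free room below a profile for fingers
- nest_0 (a point): middle of nest 0 at seat height (30 above the bench), fixture x = 0, y = -70; axes as the fixture's. A seated profile has its middle 10 above this point and its length along x. Hinge post: inner face 15 from the nest's middle line on its +y side; catch post: 18 from it on the -y side
- strap_0 (a joint): angle of nest 0's strap, rad: 0 = shut, level across the nest; 1.57 = straight up; 1.9 = fully open, leaning away to +y. Hinge line along x at fixture x = 55, 20 from the nest's middle on the +y side, 54.5 above the bench. Leaf of dark steel 52 long x 24 wide x 5 thick, black rubber tip
- strap_0_pad (a point): point on the outer (when shut: upper) face of strap 0, 40 from its hinge, where to press; moves with the strap
- nest_1 (a point): middle of nest 1 at seat height (30 above the bench), fixture x = 0, y = 0; axes as the fixture's. A seated profile has its middle 10 above this point and its length along x. Straps do not touch a seated profile when shut (2 mm gap), and cannot shut on one that is not fully down
- strap_1 (a joint): angle of nest 1's strap, rad: 0 = shut, level across the nest; 1.57 = straight up; 1.9 = fully open, leaning away to +y. Hinge line along x at fixture x = 55, 20 from the nest's middle on the +y side, 54.5 above the bench. Its free end points up when open; push it over towards the fixture's -y, then press it down
- strap_1_pad (a point): point on the outer (when shut: upper) face of strap 1, 40 from its hinge, where to press; moves with the strap
- nest_2 (a point): middle of nest 2 at seat height (30 above the bench), fixture x = 0, y = 70; axes as the fixture's. A seated profile has its middle 10 above this point and its length along x. Strap detent: a spring pushes the strap open above about 0.48 rad (up to 5 N at its tip) and pulls it shut and holds it below that
- strap_2 (a joint): angle of nest 2's strap, rad: 0 = shut, level across the nest; 1.57 = straight up; 1.9 = fully open, leaning away to +y. Hinge line along x at fixture x = 55, 20 from the nest's middle on the +y side, 54.5 above the bench. It stays open until pushed, and snaps shut past the detent
- strap_2_pad (a point): point on the outer (when shut: upper) face of strap 2, 40 from its hinge, where to press; moves with the strap
- carton: cardboard carton, 70 x 100 x 60, standing or lying on the bench; not part of the job; origin at the middle of its underside
- tape: roll of grey tape, 90 across, 25 high, standing or lying on the bench; not part of the job; origin at the middle of its underside
- vblock: small dark steel V-block, 50 x 40 x 20, standing or lying on the bench; not part of the job; origin at the middle of its underside
- spanner: open-ended spanner, lying on the bench; not part of the job
- driver: screwdriver with black handle, lying on the bench; not part of the job
- spacer_box: green plastic box, 60 x 50 x 45, standing or lying on the bench; not part of the job; origin at the middle of its underside
- can: grey tin can, 60 across, 110 high, standing or lying on the bench; not part of the job; origin at the middle of its underside

How it is judged:
On the way, in this order (a step that is already met when the one before it is completed fails the run):
1. every profile lies seated in a nest of the fixture (((x of bar_0 in the frame of nest_0 between -0.025 and 0.025 m and y of bar_0 in the frame of nest_0 between -0.006 and 0.006 m and z of bar_0 in the frame of nest_0 between 0.006 and 0.0135 m and angle between the x axis of bar_0 and the x axis of nest_0, either way round below 0.06 rad) or (x of bar_0 in the frame of nest_1 between -0.025 and 0.025 m and y of bar_0 in the frame of nest_1 between -0.006 and 0.006 m and z of bar_0 in the frame of nest_1 between 0.006 and 0.0135 m and angle between the x axis of bar_0 and the x axis of nest_1, either way round below 0.06 rad) or (x of bar_0 in the frame of nest_2 between -0.025 and 0.025 m and y of bar_0 in the frame of nest_2 between -0.006 and 0.006 m and z of bar_0 in the frame of nest_2 between 0.006 and 0.0135 m and angle between the x axis of bar_0 and the x axis of nest_2, either way round below 0.06 rad)) and ((x of bar_1 in the frame of nest_0 between -0.025 and 0.025 m and y of bar_1 in the frame of nest_0 between -0.006 and 0.006 m and z of bar_1 in the frame of nest_0 between 0.006 and 0.0135 m and angle between the x axis of bar_1 and the x axis of nest_0, either way round below 0.06 rad) or (x of bar_1 in the frame of nest_1 between -0.025 and 0.025 m and y of bar_1 in the frame of nest_1 between -0.006 and 0.006 m and z of bar_1 in the frame of nest_1 between 0.006 and 0.0135 m and angle between the x axis of bar_1 and the x axis of nest_1, either way round below 0.06 rad) or (x of bar_1 in the frame of nest_2 between -0.025 and 0.025 m and y of bar_1 in the frame of nest_2 between -0.006 and 0.006 m and z of bar_1 in the frame of nest_2 between 0.006 and 0.0135 m and angle between the x axis of bar_1 and the x axis of nest_2, either way round below 0.06 rad)) and ((x of bar_2 in the frame of nest_0 between -0.025 and 0.025 m and y of bar_2 in the frame of nest_0 between -0.006 and 0.006 m and z of bar_2 in the frame of nest_0 between 0.006 and 0.0135 m and angle between the x axis of bar_2 and the x axis of nest_0, either way round below 0.06 rad) or (x of bar_2 in the frame of nest_1 between -0.025 and 0.025 m and y of bar_2 in the frame of nest_1 between -0.006 and 0.006 m and z of bar_2 in the frame of nest_1 between 0.006 and 0.0135 m and angle between the x axis of bar_2 and the x axis of nest_1, either way round below 0.06 rad) or (x of bar_2 in the frame of nest_2 between -0.025 and 0.025 m and y of bar_2 in the frame of nest_2 between -0.006 and 0.006 m and z of bar_2 in the frame of nest_2 between 0.006 and 0.0135 m and angle between the x axis of bar_2 and the x axis of nest_2, either way round below 0.06 rad))), for 0.2 s.
2. all three straps are shut (value of joint each of strap_0, strap_1, strap_2 below 0.08 rad), for 0.2 s.
At the end, for the whole second after the job is handed in: Every profile lies at rest in a nest of the fixture: its middle within 25 mm of the nest's middle lengthwise and 6 mm sideways, seated in both saddles (height within 3.5 mm, direction within 0.06 rad); all three straps shut (within 0.08 rad) (all of step 1 and all of step 2 and linear speed of each of bar_0, bar_1, bar_2 below 0.02 m/s); the robot touches nothing.
It fails at once if a bystander is pushed more than 60 mm from its place (distance of any of carton, tape, vblock, spanner, driver, spacer_box, can from where it was at the start of the episode above 0.06 m).
Of bar_0, bar_1, bar_2 only 2 to 3 are there at a start; the rules pass over those that are not, and their reading is None.
At some moment in a run one of bar_0, bar_1, bar_2 may be knocked a few centimetres aside while the robot is not near it.
Once in a run the grip may slacken for a moment while it holds something.
It also fails if it takes over 210 s, if anything falls off the work surface, if the arm or the gripper's body presses on something with over 40 N, if the wrist force passes 120 N, or if a joint passes its speed limit or range.

## Working session

There is one attempt and no reset: what is moved stays moved. The work goes in short steps, Python scripts to look and compute and a tool call to move; the robot and the scene stay as the last step left them, time stands still between calls to the robot, and variables do not carry over. Pictures are saved under pics/ and viewed, and the job is handed in when it is done.

Besides the shell and the picture viewer there is one more tool, called after "Call:" by a JSON object that holds its "op" and its "data". step_arm: Moves the arm, as the interface text tells. Its arguments: {"type":"object","properties":{"rows":{"type":"array"},"grip_force":{"type":"number"}},"required":["rows"]}

```bash
ls; mkdir -p pics; python3 - <<'E'
from bench import status, optics
import cv2,numpy as np
print(status.get_state())
for n in ["scene","top","wrist"]:
    d=optics.get_image(n); cv2.imwrite(f"pics/{n}0.png",d["frame"][:,:,::-1]); np.savez(f"pics/{n}0.npz",**d)
    print(n,d["K"].round(1).tolist(),d["R"].round(3).tolist(),d["t"].round(3).tolist())
E
```

```text
pics
{'time': 0.0, 'joint_positions': array([ 1.31111957,  0.3217996 , -0.07007629,  1.45167499,  0.02261122,
        1.37079209, -0.05692864]), 'qd': array([-0.00024738, -0.00064794,  0.00020345, -0.0010882 , -0.00040952,
        0.00138716, -0.00058963]), 'joint_torque': array([ 1.17017862e-03, -4.91285348e+01, -4.03574500e-01, -3.12524235e+01,
       -6.42375438e-02,  4.35809931e-02,  1.84777609e-04]), 'position': array([ 0.17553866, -0.62529067,  0.22947664]), 'tool_rot': array([-3.11037146e+00, -4.28447144e-01,  5.78164028e-04]), 'ft_force': array([ 0.23915225, -0.03231908,  0.50720551]), 'torque': array([-0.02207565, -0.0030396 , -0.00733125]), 'grip_width': 0.9963045740089744}
scene [[470.2, 0.0, 325.9], [0.0, 470.2, 197.7], [0.0, 0.0, 1.0]] [[0.392, 0.92, 0.018], [0.598, -0.24, -0.765], [-0.699, 0.31, -0.644]] [-0.242, -0.257, 1.583]
top [[513.0, 0.0, 328.8], [0.0, 513.0, 190.3], [0.0, 0.0, 1.0]] [[-0.026, -1.0, 0.003], [-0.99, 0.025, -0.14], [0.14, -0.006, -0.99]] [0.051, 0.546, 1.318]
wrist [[280.7, 0.0, 322.6], [0.0, 280.7, 196.9], [0.0, 0.0, 1.0]] [[0.271, -0.963, -0.001], [-0.934, -0.263, 0.243], [-0.234, -0.065, -0.97]] [-0.649, -0.03, 0.389]
```

View pics/scene0.png

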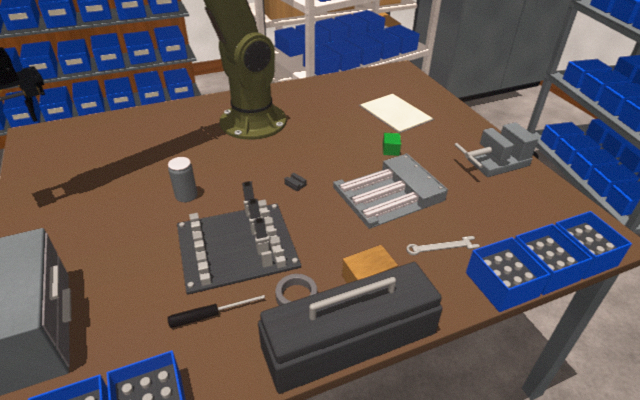

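View pics/top0.png

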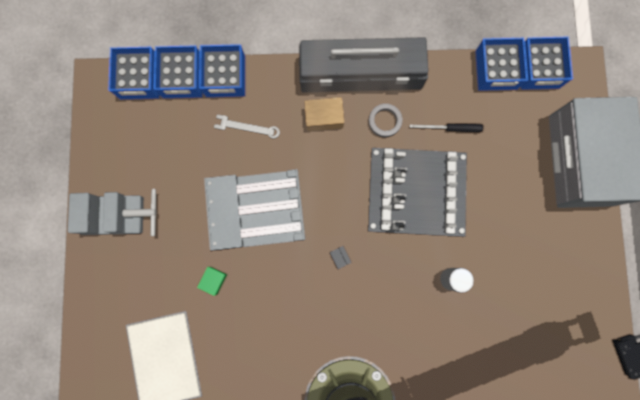

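View pics/wrist0.png

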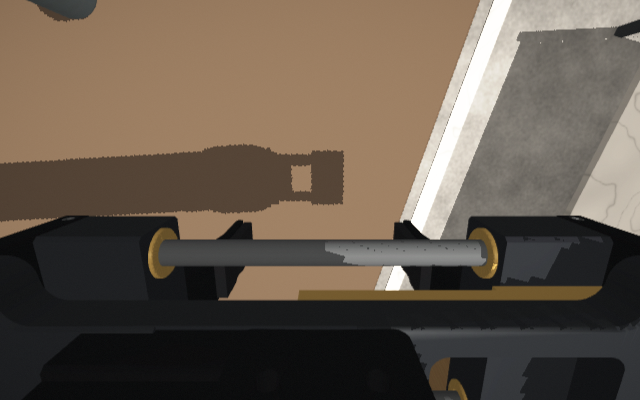

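The scene and top views show all three bars: white strips at about (267,185), (268,207) and (270,230) in the top view. The hood is on the left at about (222,212), and the fixture is at about (418,193) with its straps at column 400. Tray +x and fixture +x both point roughly along world +y. Next I'll take measurements.

```bash
cat > h.py <<'E'
import numpy as np,cv2
from bench import status,optics
from scipy.spatial.transform import Rotation as Ro
def load(n,save=None):
    d=optics.get_image(n)
    if save: cv2.imwrite(f"pics/{save}.png",d["frame"][:,:,::-1]); np.savez(f"pics/{save}.npz",**d)
    return d
def pts(d):
    K,R,t=d["K"],d["R"],d["t"];z=d["range_z"]
    v,u=np.mgrid[0:z.shape[0],0:z.shape[1]]
    c=np.stack([(u-K[0,2])/K[0,0]*z,(v-K[1,2])/K[1,1]*z,z],-1)
    p=(c-t)@R; p[z==0]=np.nan
    return p
def ray(d,u,v,h):
    K,R,t=d["K"],d["R"],d["t"]
    r=np.array([(u-K[0,2])/K[0,0],(v-K[1,2])/K[1,1],1.])@R; o=-R.T@t
    return o+r*(h-o[2])/r[2]
def crop(d,u0,v0,u1,v1,s,name):
    cv2.imwrite(f"pics/{name}.png",cv2.resize(d["frame"][v0:v1,u0:u1,::-1],None,fx=s,fy=s,interpolation=cv2.INTER_CUBIC))
E
python3 - <<'E'
from h import *
d=dict(np.load("pics/top0.npz")); crop(d,195,160,315,260,6,"traytop"); crop(d,360,140,480,300,4.5,"fixtop")
p=pts(d)
# tray floor/hood check and heights
for (u,v) in [(222,212),(255,197),(268,207),(300,190),(430,165),(430,200),(460,280),(323,112),(211,281),(340,257),(385,120)]:
    print((u,v),p[v,u].round(4))
E
```

```text
(222, 212) [0.4967 0.319  0.036 ]
(255, 197) [0.5385 0.2365 0.004 ]
(268, 207) [0.5084 0.1996 0.0219]
(300, 190) [0.5541 0.1144 0.007 ]
(430, 165) [ 0.6123 -0.2391  0.016 ]
(430, 200) [ 0.5174 -0.2348  0.012 ]
(460, 280) [ 0.3074 -0.277   0.1121]
(323, 112) [0.7535 0.0469 0.0626]
(211, 281) [0.3189 0.3438 0.0495]
(340, 257) [0.3716 0.0116 0.0142]
(385, 120) [ 0.7456 -0.1245 -0.0015]
```

View pics/traytop.png

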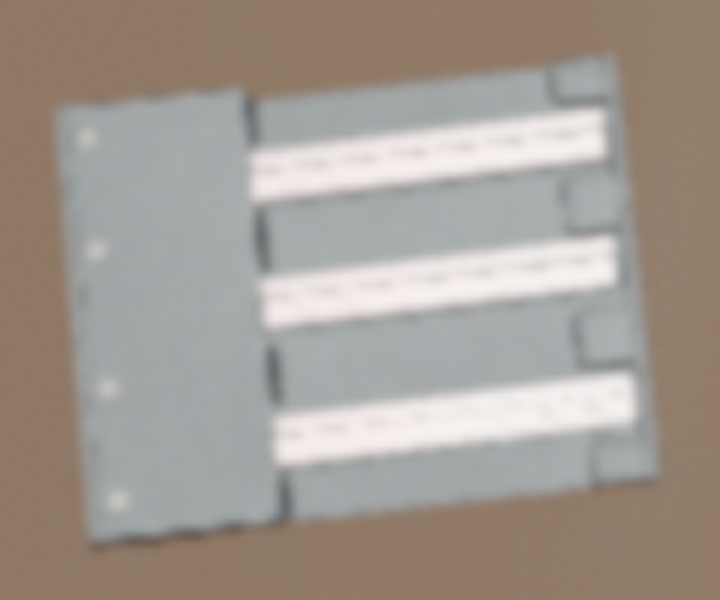

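View pics/fixtop.png

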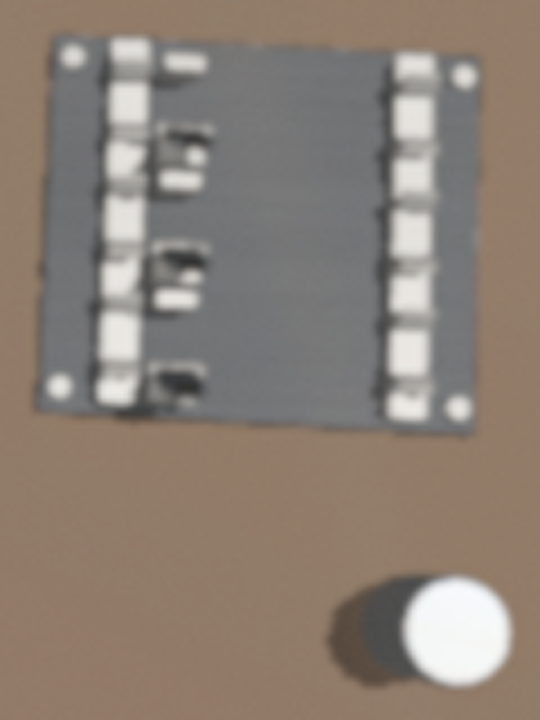

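The tray crop shows the lip corners at crop pixels (613,55) and (660,478), and the hood corners at (57,108) and (88,543). In the fixture crop the base plate corners are at (52,35), (482,58), (476,435) and (37,412).

```bash
python3 - <<'E'
from h import *
d=dict(np.load("pics/top0.npz")); p=pts(d)
f=lambda q,o,s:[(q[0]+.5)/s-.5+o[0],(q[1]+.5)/s-.5+o[1]]
print("tray")
for q,h in [((613,55),.02),((660,478),.02),((57,108),.038),((88,543),.038)]:
    print(ray(d,*f(q,(195,160),6),h).round(4))
print("fix")
C=[ray(d,*f(q,(360,140),4.5),.010) for q in [(52,35),(482,58),(476,435),(37,412)]]
for c in C: print(c.round(4))
print("c",np.mean(C,0).round(4),[np.linalg.norm(C[i]-C[(i+1)%4]).round(4) for i in range(4)])
for i,j in [(1,0),(2,3)]: 
    v=C[j]-C[i]; print("x ang",np.degrees(np.arctan2(v[1],v[0])))
print("bolt ctr",np.mean([ray(d,*f(q,(360,140),4.5),.012) for q in [(72,56),(464,76),(459,407),(59,386)]],0))
# bars
hsv=cv2.cvtColor(d["frame"],cv2.COLOR_RGB2HSV)
m=((hsv[...,2]>215)).astype(np.uint8); m[:, :200]=0;m[:,310:]=0;m[:170]=0;m[245:]=0
for c in cv2.findContours(m,cv2.RETR_EXTERNAL,cv2.CHAIN_APPROX_NONE)[0]:
    if cv2.contourArea(c)<150: continue
    b=cv2.boxPoints(cv2.minAreaRect(c)); w=[ray(d,*q,.024) for q in b]
    e=[np.linalg.norm(w[i]-w[(i+1)%4]) for i in range(2)]
    print(np.round(b,1).tolist(),np.round(w,4)[:,:2].tolist(),np.round(e,4))
# by depth
m=(p[...,2]>.017)&(p[...,2]<.030)
E
```

```text
tray
[0.6103 0.1215 0.02  ]
[0.4205 0.104  0.02  ]
[0.5893 0.3664 0.038 ]
[0.3979 0.3514 0.038 ]
fix
[ 0.6663 -0.0822  0.01  ]
[ 0.6455 -0.3424  0.01  ]
[ 0.4178 -0.3244  0.01  ]
[ 0.4381 -0.0648  0.01  ]
c [ 0.5419 -0.2034  0.01  ] [np.float64(0.2611), np.float64(0.2284), np.float64(0.2604), np.float64(0.2289)]
x ang 85.43217759747941
x ang 85.54032909996279
bolt ctr [ 0.54360075 -0.20422358  0.012     ]
[[240.3000030517578, 229.10000610351562], [298.8999938964844, 222.1999969482422], [299.79998779296875, 229.6999969482422], [241.1999969482422, 236.60000610351562]] [[0.4514, 0.273], [0.4657, 0.118], [0.4458, 0.116], [0.4316, 0.2707]] [0.1557 0.02  ]
[[238.3000030517578, 206.3000030517578], [295.8999938964844, 199.3000030517578], [296.79998779296875, 206.60000610351562], [239.1999969482422, 213.60000610351562]] [[0.512, 0.2782], [0.5269, 0.1249], [0.5074, 0.1228], [0.4925, 0.2759]] [0.1541 0.0196]
[[236.3000030517578, 185.3000030517578], [293.8999938964844, 178.10000610351562], [294.79998779296875, 185.3000030517578], [237.1999969482422, 192.5]] [[0.5685, 0.2836], [0.5842, 0.1293], [0.5648, 0.1273], [0.5492, 0.2812]] [0.155  0.0195]
```

Call:
{"op": "step_arm", "data": {"rows": [[[0, 0, -3], [33, 0, 0], 50], [[0, 0, -3], [33, 0, 0], 50], [[0, 0, -3], [33, 0, 0], 50], [[0, 0, -3], [33, 0, 0], 50], [[0, 0, -3], [33, 0, 0], 50], [[0, 0, -3], [33, 0, 0], 50], [[0, 0, -3], [33, 0, 0], 50], [[0, 0, -3], [33, 0, 0], 50], [[0, 0, -3], [33, 0, 0], 50], [[0, 0, -3], [33, 0, 0], 50], [[0, 0, -3], [33, 0, 0], 50], [[0, 0, -3], [33, 0, 0], 50]], "grip_force": 40}}

```text
time: 1.15
position: [0.5047, -0.4161, 0.221]
tool_rot: [-2.815, -1.374, 0.014]
ft_force: [0.5, 0.3, -0.1]
grip_width: 0.576
```

Call:
{"op": "step_arm", "data": {"rows": [[[0, 0, -3], [36, 0, 0], 50], [[0, 0, -3], [36, 0, 0], 50], [[0, 0, -3], [36, 0, 0], 50], [[0, 0, -3], [36, 0, 0], 50], [[0, 0, -3], [36, 0, 0], 50], [[0, 0, -3], [36, 0, 0], 50], [[0, 0, -3], [36, 0, 0], 50], [[0, 0, -3], [36, 0, 0], 50], [[0, 0, -3], [36, 0, 0], 50], [[0, 0, -3], [36, 0, 0], 50], [[0, 0, -3], [36, 0, 0], 50], [[0, 0, -3], [36, 0, 0], 50]]}}

```text
time: 2.15
position: [0.6611, -0.0022, 0.2148]
tool_rot: [-2.218, -2.202, 0.013]
ft_force: [-0.1, -0.6, -0.3]
grip_width: 0.57
```

```bash
cat >> h.py <<'E'
def go(target, yaw=None):
    """shift in tool mm for world target; turn about tool z for x_tool yaw (deg)"""
    s=status.get_state(); R=Ro.from_rotvec(s["tool_rot"]).as_matrix()
    print("t",round(s["time"],2),"pos",s["position"].round(4),"f",s["ft_force"].round(1),"w",round(s["grip_width"]*87,1))
    print("shift tool mm",(R.T@(np.array(target)-s["position"])*1000).round(1))
    y=np.degrees(np.arctan2(R[1,0],R[0,0])); print("xtool yaw",y.round(2),"z axis",R[:,2].round(4))
    if yaw is not None:
        Rt=Ro.from_euler('z',yaw,degrees=True).as_matrix()@np.diag([1,-1,-1.])
        print("turn tool deg",np.degrees(Ro.from_matrix(R.T@Rt).as_rotvec()).round(2))
E
python3 - <<'E'
from h import *
go([.567,.208,.12],95.5)
E
```

```text
t 2.15 pos [ 0.6611 -0.0022  0.2148] f [-0.1 -0.6 -0.3] w 49.5
shift tool mm [208.9 -93.9  97.7]
xtool yaw 89.58 z axis [-0.0176  0.006  -0.9998]
turn tool deg [-0.99 -0.39 -5.91]
```

Call:
{"op": "step_arm", "data": {"rows": [[[-1, -0.4, -1], [30, -13, 8], 50], [[0, 0, -1], [30, -13, 8], 50], [[0, 0, -1], [30, -13, 8], 50], [[0, 0, -1], [30, -13, 8], 50], [[0, 0, -1], [30, -13, 8], 50], [[0, 0, -1], [30, -13, 8], 50], [[0, 0, 0], [25, -12, 8], 50], [[0, 0, 0], [0, 0, 0], 50]]}}

```text
time: 2.82
position: [0.5522, 0.2193, 0.1549]
tool_rot: [-2.081, -2.347, -0.005]
ft_force: [-0.8, 0.5, 0.0]
grip_width: 0.577
```

```bash
python3 - <<'E'
from h import *
go([.567,.208,.05],95.5)
d=load("wrist","w1")
E
```

```text
t 2.82 pos [0.5522 0.2193 0.1549] f [-0.8  0.5  0. ] w 50.2
shift tool mm [-13.6  13.5 104.8]
xtool yaw 96.86 z axis [-0.0015  0.0058 -1.    ]
turn tool deg [-0.05 -0.34  1.36]
```

View pics/w1.png

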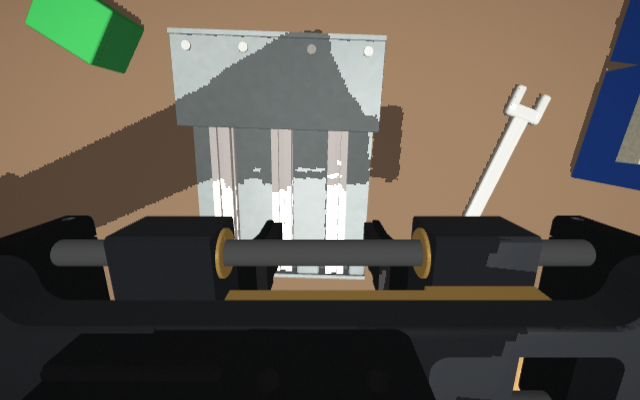

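The wrist view shows the three bars running down from under the hood at columns 222, 282 and 337, roughly parallel to the jaw-normal. I'll go down onto the far bar.

Call:
{"op": "step_arm", "data": {"rows": [[[0, 0, 0.7], [-7, 7, 20], 50], [[0, -0.3, 0.7], [-7, 7, 20], 50], [[0, 0, 0], [0, 0, 20], 50], [[0, 0, 0], [0, 0, 20], 50], [[0, 0, 0], [0, 0, 15], 50], [[0, 0, 0], [0, 0, 10], 50], [[0, 0, 0], [0, 0, 0], 50]]}}

```text
time: 3.45
position: [0.5761, 0.197, 0.0473]
tool_rot: [2.119, 2.308, 0.0]
ft_force: [-0.9, -0.1, -0.0]
grip_width: 0.574
```

```bash
python3 - <<'E'
from h import *
go([.5665,.208,.015],95.5)
d=load("wrist","w2")
E
```

```text
t 3.45 pos [0.5761 0.197  0.0473] f [-0.9 -0.1 -0. ] w 49.9
shift tool mm [11.9 -8.9 32.2]
xtool yaw 94.89 z axis [ 0.0067 -0.0057 -1.    ]
turn tool deg [ 0.35  0.36 -0.61]
```

View pics/w2.png

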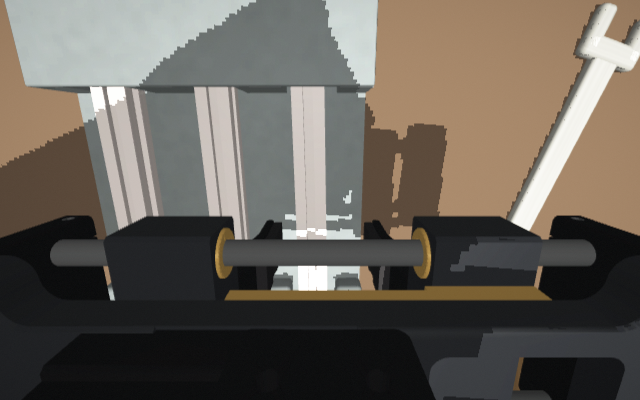

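The bar (column 312) lies between the fingers (columns 270 and 378). The row moves overshoot a little, so I'll correct and go down.

Call:
{"op": "step_arm", "data": {"rows": [[[0, 0, -0.5], [8, -6, 12], 50], [[0, 0, 0], [0, 0, 10], 50], [[0, 0, 0], [0, 0, 0], 50]]}}

```text
time: 3.75
position: [0.5722, 0.2048, 0.0271]
tool_rot: [2.108, 2.313, 0.008]
ft_force: [-0.4, -0.1, -1.1]
grip_width: 0.571
```

```bash
python3 - <<'E'
from h import *
go([.5665,.208,.015],95.5)
E
```

```text
t 3.75 pos [0.5722 0.2048 0.0271] f [-0.4 -0.1 -1.1] w 49.7
shift tool mm [ 3.8 -5.6 12.1]
xtool yaw 95.3 z axis [ 0.0125 -0.0045 -0.9999]
turn tool deg [ 0.69  0.33 -0.19]
```

Call:
{"op": "step_arm", "data": {"rows": [[[0.5, 0.3, 0], [3, -5, 8], 50], [[0, 0, 0], [0, 0, 3], 50], [[0, 0, 0], [0, 0, 0], 15], [[0, 0, 0], [0, 0, 0], 15], [[0, 0, 0], [0, 0, 0], 15], [[0, 0, 0], [0, 0, 0], 15], [[0, 0, 0], [0, 0, 0], 15], [[0, 0, 0], [0, 0, 0], 15]]}}

```text
time: 4.42
position: [0.5675, 0.209, 0.0168]
tool_rot: [2.112, 2.321, 0.007]
ft_force: [-0.2, 0.1, -1.8]
grip_width: 0.218
```

```bash
python3 - <<'E'
from h import *
go([.5665,.208,.015],95.5)
print(status.get_state()["torque"])
E
```

```text
t 4.42 pos [0.5675 0.209  0.0168] f [-0.2  0.1 -1.8] w 19.0
shift tool mm [-0.9 -1.1  1.8]
xtool yaw 95.4 z axis [ 0.0054  0.0013 -1.    ]
turn tool deg [ 0.32 -0.04 -0.1 ]
[ 0.05362467 -0.18196571 -0.07811925]
```

Call:
{"op": "step_arm", "data": {"rows": [[[0, -1.5, 0], [0.5, 0, -3.6], 15], [[0, -1.5, 0], [0.5, 0, -3.6], 15], [[0, -1.5, 0], [0.5, 0, -3.6], 15], [[0, -1.2, 0], [0.5, 0, -3], 15], [[0, 0, 0], [0, 0, 0], 15]]}}

```text
time: 4.83
position: [0.5672, 0.2121, 0.0324]
tool_rot: [2.057, 2.259, -0.105]
ft_force: [-0.8, -0.2, -1.9]
grip_width: 0.226
```

```bash
cat >> h.py <<'E'
def tilt(Lr,y0,h=.0128):
    """Lr: dist TCP to rear end along bar; y0: TCP y at grasp; h TCP above bar bottom. Predict bar geometry"""
    s=status.get_state(); R=Ro.from_rotvec(s["tool_rot"]).as_matrix(); p=s["position"]
    x=R[:,0];zb=-R[:,2]
    rear=p+x*Lr-zb*h; front=rear-x*.22
    print("rear bottom",rear.round(4),"front bottom",front.round(4),"tilt",np.degrees(np.arcsin(-x[2])).round(2))
    k=(rear[1]-.115)/(rear[1]-front[1]); print("bottom z at lip y .115:",(rear+(front-rear)*k)[2].round(4))
E
python3 - <<'E'
from h import *
go([.5665,.208,.015],95.5)
tilt(.139,.209)
load("scene","s1")
d=load("scene"); crop(d,320,140,460,240,5,"s1c")
E
```

```text
t 4.83 pos [0.5672 0.2121 0.0324] f [-0.8 -0.2 -1.9] w 19.7
shift tool mm [-2.1 -1.2 17.7]
xtool yaw 95.32 z axis [ 0.0164 -0.1074 -0.9941]
turn tool deg [ 0.36  6.23 -0.16]
rear bottom [0.5546 0.3483 0.0046] front bottom [0.5749 0.1305 0.0285] tilt 6.23
bottom z at lip y .115: 0.0302
```

View pics/s1c.png

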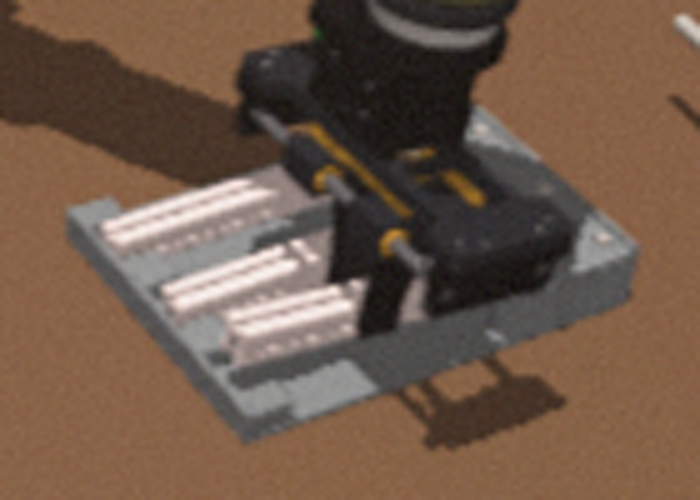

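The front end is up over the lip (crop pixel (235,350)), with the rear still on the floor. Next I'll draw it out.

Call:
{"op": "step_arm", "data": {"rows": [[[0, -0.3, 0], [-12, 0, 0.6], 15], [[0, -0.3, 0], [-12, 0, 0.6], 15], [[0, -0.4, 0], [-12, 0, 0.5], 15], [[0, 0, 0], [0, 0, 0], 15]]}}

```text
time: 5.27
position: [0.5703, 0.1709, 0.0334]
tool_rot: [2.05, 2.248, -0.127]
ft_force: [1.0, -0.2, 0.6]
grip_width: 0.223
```

```bash
python3 - <<'E'
from h import *
go([.5665,.208,.015],95.5)
tilt(.139,.209)
E
```

```text
t 5.27 pos [0.5703 0.1709 0.0334] f [ 1.  -0.2  0.6] w 19.4
shift tool mm [39.3 -0.4 13.5]
xtool yaw 95.27 z axis [ 0.0156 -0.1263 -0.9919]
turn tool deg [ 0.21  7.31 -0.21]
rear bottom [0.5578 0.3066 0.0031] front bottom [0.5778 0.0893 0.0311] tilt 7.31
bottom z at lip y .115: 0.0277
```

Call:
{"op": "step_arm", "data": {"rows": [[[0, -0.6, 0], [-12, 0, -0.4], 15], [[0, -0.6, 0], [-12, 0, -0.4], 15], [[0, -0.7, 0], [-12, 0, -0.4], 15], [[0, 0, 0], [0, 0, 0], 15]]}}

```text
time: 5.6
position: [0.5741, 0.1279, 0.04]
tool_rot: [2.035, 2.221, -0.166]
ft_force: [-0.1, -0.7, -1.9]
grip_width: 0.223
```

```bash
python3 - <<'E'
from h import *
go([.5665,.208,.015],95.5)
tilt(.139,.209)
d=load("scene"); crop(d,320,140,460,240,5,"s2c")
E
```

```text
t 5.6 pos [0.5741 0.1279 0.04  ] f [-0.1 -0.7 -1.9] w 19.4
shift tool mm [83.5 -0.6 11.4]
xtool yaw 94.99 z axis [ 0.0176 -0.1645 -0.9862]
turn tool deg [ 0.14  9.52 -0.5 ]
rear bottom [0.5624 0.2623 0.0044] front bottom [0.5813 0.0462 0.0408] tilt 9.52
bottom z at lip y .115: 0.0292
```

View pics/s2c.png

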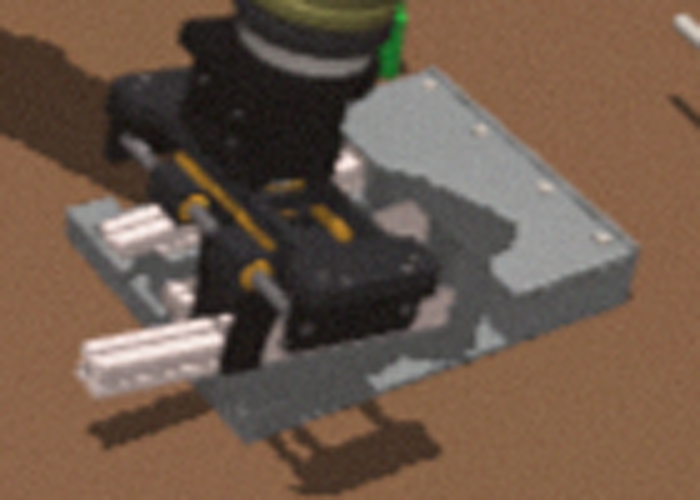

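The bar is nearly clear of the hood. I'll draw it out a little further, then lift it and level it.

Call:
{"op": "step_arm", "data": {"rows": [[[0, 0, 0], [-15, 0, -4], 15], [[0, 0, 0], [-12, 0, -10], 15], [[0, 1, 0], [-5, 0, -25], 15], [[0, 2, 1], [-5, 0, -25], 15], [[0, 2, 2], [-5, 0, -25], 15], [[0, 2, 2], [-5, 0, -25], 15], [[0, 2, 2], [-5, 0, -15], 15], [[0, 0, 2], [0, 0, 0], 15], [[0, 0, 0], [0, 0, 0], 15]]}}

```text
time: 6.4
position: [0.5732, 0.0956, 0.1789]
tool_rot: [2.294, 2.143, 0.011]
ft_force: [-0.3, -0.4, -1.4]
grip_width: 0.225
```

```bash
python3 - <<'E'
from h import *
go([.6097,-.2384,.16],85.5)
E
```

```text
t 6.4 pos [0.5732 0.0956 0.1789] f [-0.3 -0.4 -1.4] w 19.6
shift tool mm [-330.8   58.9   18. ]
xtool yaw 86.12 z axis [ 0.0066  0.0032 -1.    ]
turn tool deg [ 0.36 -0.21  0.62]
```

Call:
{"op": "step_arm", "data": {"rows": [[[0, 0, 0], [-20, 5, 0], 15], [[0, 0, 0.2], [-32, 6, 0], 15], [[0, 0, 0.2], [-32, 6, 0], 15], [[0, 0, 0.2], [-32, 6, 0], 15], [[0, 0, 0], [-32, 6, 0], 15], [[0, 0, 0], [-32, 6, 0], 15], [[0, 0, 0], [-32, 6, 0], 15], [[0, 0, 0], [-32, 6, 0], 15], [[0, 0, 0], [-32, 5, 0], 15], [[0, 0, 0], [-20, 4, 0], 15], [[0, 0, 0], [-10, 0, 0], 15], [[0, 0, 0], [0, 0, 0], 15]]}}

```text
time: 7.4
position: [0.6089, -0.2141, 0.1692]
tool_rot: [-2.263, -2.168, -0.004]
ft_force: [0.2, -0.3, -1.6]
grip_width: 0.224
```

```bash
python3 - <<'E'
from h import *
go([.6097,-.2384,.16],85.5)
d=load("scene"); crop(d,160,120,320,300,3.3,"s3c")
d=load("top"); crop(d,360,140,480,300,4.5,"t3c");np.savez("pics/t3.npz",**d)
E
```

```text
t 7.4 pos [ 0.6089 -0.2141  0.1692] f [ 0.2 -0.3 -1.6] w 19.5
shift tool mm [-24.3   1.9   9. ]
xtool yaw 87.53 z axis [-0.0036  0.0073 -1.    ]
turn tool deg [-0.23 -0.41  2.03]
```

View pics/s3c.png

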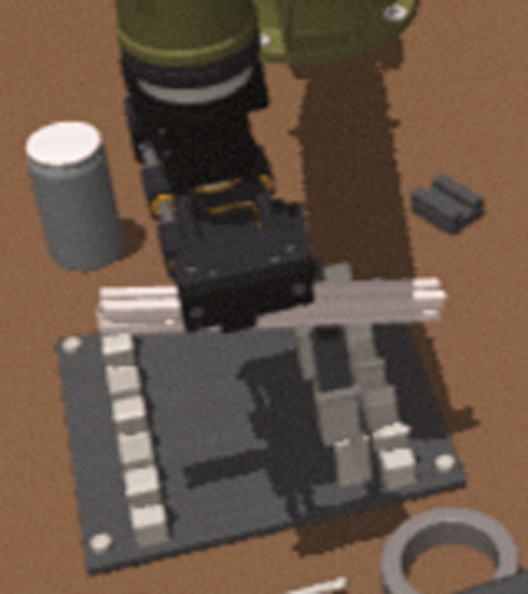

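View pics/t3c.png

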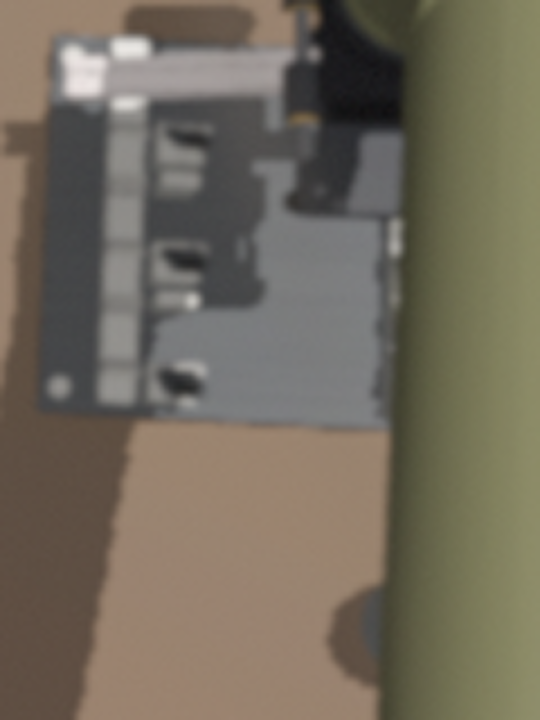

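The bar is held level, with nest 0 under it in the scene crop. I'll check the nest lines against the saddle tops using the first top picture.

```bash
python3 - <<'E'
from h import *
d=dict(np.load("pics/top0.npz")); p=pts(d).reshape(-1,3)
c=np.array([.5423,-.2037]); a=np.radians(85.5); ex=np.array([np.cos(a),np.sin(a)]);ey=np.array([-ex[1],ex[0]])
q=(p[:,:2]-c); fx=q@ex; fy=q@ey; z=p[:,2]
for x0 in (-85,85):
    m=(abs(fx*1000-x0)<7)&(abs(fy)<.13)
    o=np.argsort(fy[m]); print(x0,[(int(round(v*1000)),int(round(h*1000))) for v,h in zip(fy[m][o],z[m][o])][::3])
m=(z>.042)&(z<.056)&(abs(fx)<.12)&(abs(fy)<.13)
for x0 in (-85,85):
    k=m&(abs(fx*1000-x0)<15); print("cheek tops fx mean",fx[k].mean().round(4),"fy",(fy[k].min()).round(4),(fy[k].max()).round(4))
E
```

```text
-85 [(-130, -4), (-128, 5), (-126, -1), (-124, -2), (-123, 0), (-121, -1), (-120, 2), (-118, -3), (-117, 3), (-114, 7), (-106, 28), (-105, 31), (-103, 30), (-102, 31), (-100, 30), (-94, 46), (-94, 47), (-91, 49), (-90, 53), (-89, 55), (-88, 48), (-87, 55), (-86, 44), (-84, 27), (-84, 41), (-83, 30), (-82, 27), (-80, 31), (-78, 29), (-77, 34), (-75, 31), (-73, 30), (-72, 33), (-70, 28), (-69, 34), (-67, 32), (-65, 28), (-64, 32), (-62, 29), (-62, 31), (-58, 35), (-54, 41), (-51, 47), (-50, 50), (-49, 28), (-48, 28), (-48, 47), (-47, 50), (-46, 29), (-45, 31), (-43, 29), (-42, 34), (-40, 30), (-38, 29), (-37, 32), (-35, 33), (-34, 36), (-32, 29), (-31, 36), (-29, 32), (-29, 33), (-23, 49), (-21, 48), (-20, 55), (-19, 47), (-18, 49), (-16, 45), (-16, 51), (-14, 43), (-14, 45), (-13, 30), (-12, 33), (-10, 33), (-8, 26), (-7, 30), (-5, 31), (-4, 34), (-3, 29), (-2, 33), (0, 30), (3, 28), (3, 31), (6, 32), (6, 33), (8, 28), (11, 28), (11, 34), (15, 39), (17, 48), (19, 48), (20, 56), (21, 50), (22, 31), (24, 46), (24, 50), (25, 28), (27, 28), (28, 37), (30, 32), (30, 31), (32, 27), (35, 29)
[... 1798 characters left out ...]
46, 50), (47, 53), (49, 52), (49, 53), (51, 47), (52, 46), (53, 43), (55, 49), (56, 39), (57, 29), (58, 34), (60, 29), (60, 32), (63, 32), (63, 30), (65, 28), (66, 35), (68, 25), (68, 30), (70, 26), (71, 32), (74, 31), (74, 31), (77, 32), (78, 25), (79, 29), (81, 28), (82, 35), (85, 44), (86, 49), (88, 49), (89, 51), (91, 48), (92, 56), (93, 49), (94, 47), (95, 33), (97, 30), (98, 33), (100, 31), (100, 33), (103, 32), (105, 28), (106, 32), (108, 27), (108, 26), (109, 12), (111, 6), (112, 15), (114, 8), (115, 8), (117, 4), (117, 11), (119, -3), (122, -4), (122, -1), (125, 4), (125, 2), (127, 2), (130, -2)]
cheek tops fx mean -0.0832 fy -0.094 0.0944
cheek tops fx mean 0.0864 fy -0.0926 0.0941
```

Call:
{"op": "step_arm", "data": {"rows": [[[0, -0.3, 1], [-12, 1, 0], 15], [[0, 0, 0.7], [-6, 1, 10], 15], [[0, 0, 0], [0, 0, 15], 15], [[0, 0, 0], [0, 0, 15], 15], [[0, 0, 0], [0, 0, 5], 15], [[0, 0, 0], [0, 0, 0], 15]]}}

```text
time: 8.0
position: [0.6129, -0.2189, 0.1226]
tool_rot: [-2.282, -2.152, -0.006]
ft_force: [-0.3, 0.3, -0.7]
grip_width: 0.227
```

```bash
python3 - <<'E'
from h import *
go([.6099,-.2365,.085],85.5)
E
```

```text
t 8.0 pos [ 0.6129 -0.2189  0.1226] f [-0.3  0.3 -0.7] w 19.8
shift tool mm [-18.   -1.9  37.5]
xtool yaw 86.62 z axis [-8.0e-04  6.2e-03 -1.0e+00]
turn tool deg [-0.07 -0.35  1.12]
```

Call:
{"op": "step_arm", "data": {"rows": [[[0, -0.3, 0.6], [-8, -1, 6], 15], [[0, 0, 0.4], [-8, -1, 10], 15], [[0, 0, 0], [-3, 0, 10], 15], [[0, 0, 0], [0, 0, 5], 15], [[0, 0, 0], [0, 0, 0], 15]]}}

```text
time: 8.42
position: [0.6101, -0.2389, 0.0896]
tool_rot: [2.305, 2.134, 0.0]
ft_force: [-1.2, -0.1, -2.9]
grip_width: 0.222
```

```bash
python3 - <<'E'
from h import *
go([.6099,-.2365,.045],85.5)
E
```

```text
t 8.42 pos [ 0.6101 -0.2389  0.0896] f [-1.2 -0.1 -2.9] w 19.3
shift tool mm [ 2.3 -0.4 44.6]
xtool yaw 85.59 z axis [ 3.e-04 -4.e-04 -1.e+00]
turn tool deg [0.02 0.02 0.09]
```

Call:
{"op": "step_arm", "data": {"rows": [[[0, 0, 0], [1, 0, 10], 15], [[0, 0, 0], [0, 0, 10], 15], [[0, 0, 0], [0, 0, 10], 15], [[0, 0, 0], [0, 0, 5], 15], [[0, 0, 0], [0, 0, 2], 15], [[0, 0, 0], [0, 0, 0], 15]]}}

```text
time: 8.92
position: [0.6121, -0.2405, 0.0513]
tool_rot: [2.304, 2.127, 0.002]
ft_force: [-0.0, -0.5, 2.1]
grip_width: 0.226
```

```bash
python3 - <<'E'
from h import *
go([.6099,-.2365,.043],85.5)
E
```

```text
t 8.92 pos [ 0.6121 -0.2405  0.0513] f [-0.  -0.5  2.1] w 19.7
shift tool mm [ 3.8 -2.5  8.3]
xtool yaw 85.44 z axis [ 0.0051 -0.0032 -1.    ]
turn tool deg [ 0.31  0.16 -0.06]
```

Call:
{"op": "step_arm", "data": {"rows": [[[0.3, 0.1, 0], [3, -1.5, 3], 15], [[0, 0, 0], [0, 0, 3], 15], [[0, 0, 0], [0, 0, 2], 15], [[0, 0, 0], [0, 0, 0], 15]]}}

```text
time: 9.25
position: [0.612, -0.2378, 0.0443]
tool_rot: [2.306, 2.129, 0.0]
ft_force: [-0.4, -2.3, 1.7]
grip_width: 0.226
```

```bash
python3 - <<'E'
from h import *
go([.6099,-.2365,.043],85.5)
E
```

```text
t 9.25 pos [ 0.612  -0.2378  0.0443] f [-0.4 -2.3  1.7] w 19.7
shift tool mm [ 1.2 -2.2  1.3]
xtool yaw 85.42 z axis [ 0.0023 -0.0025 -1.    ]
turn tool deg [ 0.14  0.13 -0.08]
```

Call:
{"op": "step_arm", "data": {"rows": [[[0, 0, 0], [0, -1.5, 2], 15], [[0, 0, 0], [0, 0, 1], 15], [[0, 0, 0], [0, 0, 0], 42], [[0, 0, 0], [0, 0, 0], 42], [[0, 0, 0], [0, 0, 0], 42], [[0, 0, 0], [0, 0, 0], 42]]}}

```text
time: 9.75
position: [0.611, -0.2356, 0.0424]
tool_rot: [2.304, 2.131, 0.003]
ft_force: [0.4, 1.5, -0.5]
grip_width: 0.432
```

Call:
{"op": "step_arm", "data": {"rows": [[[0, 0, 0], [0, 0, -15], 42], [[0, 0, 0], [0, 0, -30], 42], [[0, 0, 0], [0, 0, -30], 42], [[0, 0, 0], [0, 0, -30], 42], [[0, 0, 0], [20, 0, -10], 42], [[0, 0, 0], [35, 0, 0], 42], [[0, 0, -1], [38, -5, 0], 42], [[0, 0, -1], [38, -5, 0], 42], [[0, 0, -1], [38, -5, 0], 42], [[0, 0, -1], [38, -5, 0], 42], [[0, 0, -1], [38, -5, 0], 42], [[0, 0, -1], [38, -5, 0], 42]]}}

```text
time: 10.75
position: [0.5943, 0.0472, 0.1718]
tool_rot: [2.201, 2.226, 0.004]
ft_force: [0.2, 0.2, 0.0]
grip_width: 0.484
```

```bash
python3 - <<'E'
from h import *
go([.5095,.204,.06],95.5)
d=load("top","t4"); crop(d,195,140,475,260,2.8,"t4c")
E
```

```text
t 10.75 pos [0.5943 0.0472 0.1718] f [0.2 0.2 0. ] w 42.1
shift tool mm [158.5 -84.1 110. ]
xtool yaw 90.66 z axis [ 0.0098 -0.0063 -0.9999]
turn tool deg [ 0.54  0.39 -4.84]
```

View pics/t4c.png

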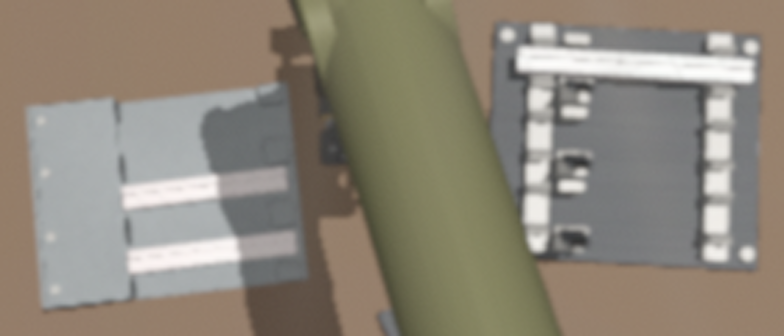

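The crop shows the first bar lying across both saddles of nest 0 (ends at (517,58) and (752,70)), and the other two bars unmoved. On to the middle bar.

Call:
{"op": "step_arm", "data": {"rows": [[[0.3, 0.2, -1], [20, -10, 10], 50], [[0, 0, -1], [28, -15, 15], 50], [[0, 0, -1], [28, -15, 15], 50], [[0, 0, -1], [28, -15, 15], 50], [[0, 0, 0], [25, -12, 15], 50], [[0, 0, 0], [10, -5, 15], 50], [[0, 0, 0], [0, 0, 5], 50], [[0, 0, 0], [0, 0, 0], 50]]}}

```text
time: 11.47
position: [0.5094, 0.2068, 0.0884]
tool_rot: [2.089, 2.335, 0.024]
ft_force: [-0.2, -0.1, -0.1]
grip_width: 0.574
```

```bash
python3 - <<'E'
from h import *
go([.5094,.204,.05],95.5)
E
```

```text
t 11.47 pos [0.5094 0.2068 0.0884] f [-0.2 -0.1 -0.1] w 50.0
shift tool mm [-3.  -1.  38.4]
xtool yaw 96.38 z axis [ 0.0164  0.006  -0.9998]
turn tool deg [ 0.97 -0.25  0.87]
```

Call:
{"op": "step_arm", "data": {"rows": [[[0.5, -0.1, 0.5], [-2, 0, 12], 50], [[0.4, -0.1, 0], [0, 0, 12], 50], [[0, 0, 0], [0, 0, 10], 50], [[0, 0, 0], [0, 0, 0], 50]]}}

```text
time: 11.8
position: [0.5147, 0.2006, 0.0541]
tool_rot: [2.111, 2.321, 0.004]
ft_force: [-0.8, -0.5, -0.6]
grip_width: 0.574
```

```bash
python3 - <<'E'
from h import *
go([.5094,.204,.016],95.5)
d=load("wrist","w5")
E
```

```text
t 11.8 pos [0.5147 0.2006 0.0541] f [-0.8 -0.5 -0.6] w 50.0
shift tool mm [ 4.  -5.1 38.1]
xtool yaw 95.43 z axis [ 4.6e-03 -8.0e-04 -1.0e+00]
turn tool deg [ 0.26  0.07 -0.07]
```

View pics/w5.png

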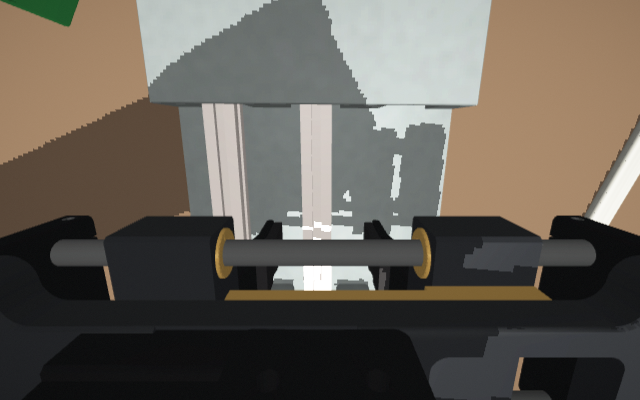

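The middle bar (column 316) is centred between the fingers. I'll go down and grip.

Call:
{"op": "step_arm", "data": {"rows": [[[0.2, 0, 0], [3, -4, 10], 50], [[0, 0, 0], [0, 0, 10], 50], [[0, 0, 0], [0, 0, 10], 50], [[0, 0, 0], [0, 0, 3], 50], [[0, 0, 0], [0, 0, 0], 50]]}}

```text
time: 12.27
position: [0.5119, 0.2022, 0.0186]
tool_rot: [2.116, 2.319, 0.002]
ft_force: [0.1, -0.2, 0.1]
grip_width: 0.574
```

```bash
python3 - <<'E'
from h import *
go([.5094,.204,.0155],95.5)
E
```

```text
t 12.27 pos [0.5119 0.2022 0.0186] f [ 0.1 -0.2  0.1] w 50.0
shift tool mm [ 2.  -2.3  3.1]
xtool yaw 95.25 z axis [ 2.2e-03 -6.0e-04 -1.0e+00]
turn tool deg [ 0.12  0.05 -0.25]
```

Call:
{"op": "step_arm", "data": {"rows": [[[0, 0, -0.2], [1, -1.5, 2.5], 50], [[0, 0, 0], [0, 0, 0], 15], [[0, 0, 0], [0, 0, 0], 15], [[0, 0, 0], [0, 0, 0], 15], [[0, 0, 0], [0, 0, 0], 15], [[0, 0, 0], [0, 0, 0], 15], [[0, 0, 0], [0, 0, 0], 15]]}}

```text
time: 12.85
position: [0.5106, 0.2038, 0.0167]
tool_rot: [2.11, 2.324, 0.004]
ft_force: [-0.2, -0.5, -0.4]
grip_width: 0.227
```

```bash
python3 - <<'E'
from h import *
go([.5094,.204,.0155],95.5)
E
```

```text
t 12.85 pos [0.5106 0.2038 0.0167] f [-0.2 -0.5 -0.4] w 19.7
shift tool mm [ 0.3 -1.2  1.2]
xtool yaw 95.52 z axis [ 3.7e-03 -2.0e-04 -1.0e+00]
turn tool deg [0.21 0.03 0.02]
```

Call:
{"op": "step_arm", "data": {"rows": [[[0, -1.5, 0], [0.5, 0, -3.6], 15], [[0, -1.5, 0], [0.5, 0, -3.6], 15], [[0, -1.5, 0], [0.5, 0, -3.6], 15], [[0, -1.2, 0], [0.5, 0, -3], 15], [[0, 0, 0], [0, 0, 0], 15]]}}

```text
time: 13.27
position: [0.5107, 0.2057, 0.0315]
tool_rot: [2.06, 2.262, -0.103]
ft_force: [0.2, 0.3, -0.5]
grip_width: 0.229
```

```bash
python3 - <<'E'
from h import *
go([.5094,.204,.0155],95.5)
tilt(.140,0)
d=load("scene"); crop(d,320,140,460,240,5,"s6c")
E
```

```text
t 13.27 pos [0.5107 0.2057 0.0315] f [ 0.2  0.3 -0.5] w 19.9
shift tool mm [ 0.1 -1.5 16. ]
xtool yaw 95.34 z axis [ 0.0139 -0.1031 -0.9946]
turn tool deg [ 0.24  5.97 -0.14]
rear bottom [0.4979 0.343  0.0042] front bottom [0.5183 0.1251 0.027 ] tilt 5.97
bottom z at lip y .115: 0.0281
```

View pics/s6c.png

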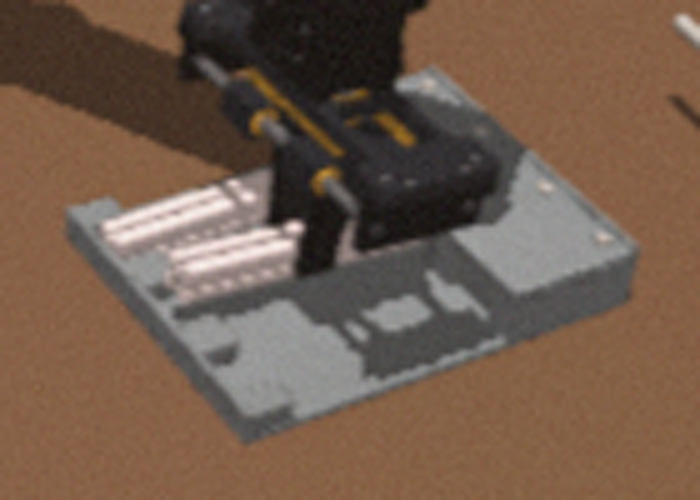

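The front is raised again. I'll draw this bar out in the same way.

Call:
{"op": "step_arm", "data": {"rows": [[[0, -0.3, 0], [-12, 0, 0.4], 15], [[0, -0.4, 0], [-12, 0, 0.3], 15], [[0, -0.5, 0], [-12, 0, 0.2], 15], [[0, 0, 0], [0, 0, 0], 15]]}}

```text
time: 13.65
position: [0.5138, 0.1645, 0.0335]
tool_rot: [2.051, 2.25, -0.128]
ft_force: [0.3, -1.2, 0.7]
grip_width: 0.225
```

```bash
python3 - <<'E'
from h import *
go([.5094,.204,.0155],95.5)
tilt(.140,0)
E
```

```text
t 13.65 pos [0.5138 0.1645 0.0335] f [ 0.3 -1.2  0.7] w 19.6
shift tool mm [41.6 -0.7 12.8]
xtool yaw 95.3 z axis [ 0.0137 -0.1256 -0.992 ]
turn tool deg [ 0.1   7.26 -0.2 ]
rear bottom [0.5011 0.3012 0.0031] front bottom [0.5213 0.0839 0.0309] tilt 7.26
bottom z at lip y .115: 0.0269
```

Call:
{"op": "step_arm", "data": {"rows": [[[0, -0.6, 0], [-12, 0, -0.6], 15], [[0, -0.6, 0], [-12, 0, -0.6], 15], [[0, -0.7, 0], [-12, 0, -0.6], 15], [[0, 0, 0], [0, 0, 0], 15]]}}

```text
time: 13.98
position: [0.5174, 0.1221, 0.0406]
tool_rot: [2.036, 2.223, -0.167]
ft_force: [-0.4, 1.4, -1.2]
grip_width: 0.226
```

```bash
python3 - <<'E'
from h import *
go([.5094,.204,.0155],95.5)
tilt(.140,0)
d=load("scene"); crop(d,300,120,460,240,5,"s7c")
E
```

```text
t 13.98 pos [0.5174 0.1221 0.0406] f [-0.4  1.4 -1.2] w 19.7
shift tool mm [85.3 -0.8 11.3]
xtool yaw 95.04 z axis [ 0.0156 -0.1634 -0.9864]
turn tool deg [ 0.03  9.45 -0.46]
rear bottom [0.5055 0.2576 0.005 ] front bottom [0.5245 0.0414 0.0411] tilt 9.45
bottom z at lip y .115: 0.0288
```

View pics/s7c.png

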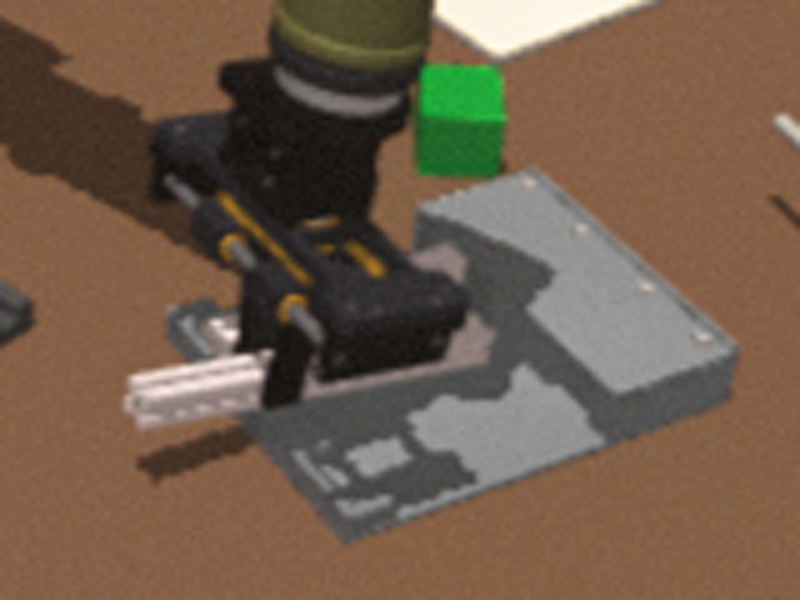

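Call:
{"op": "step_arm", "data": {"rows": [[[0, 0, 0], [-15, 0, -4], 15], [[0, 0, 0], [-12, 0, -10], 15], [[0, 1, 0], [-5, 0, -25], 15], [[0, 2, 1], [-5, 0, -25], 15], [[0, 2, 2], [-5, 0, -25], 15], [[0, 2, 2], [-5, 0, -25], 15], [[0, 2, 2], [-5, 0, -15], 15], [[0, 0, 2], [0, 0, 0], 15], [[0, 0, 0], [0, 0, 0], 15]]}}

```text
time: 14.78
position: [0.5176, 0.0899, 0.1804]
tool_rot: [2.294, 2.146, 0.013]
ft_force: [-0.2, 0.6, -1.6]
grip_width: 0.228
```

```bash
python3 - <<'E'
from h import *
go([.54,-.232,.17],85.5)
E
```

```text
t 14.78 pos [0.5176 0.0899 0.1804] f [-0.2  0.6 -1.6] w 19.8
shift tool mm [-319.8   43.8    8.9]
xtool yaw 86.18 z axis [ 0.0067  0.0051 -1.    ]
turn tool deg [ 0.36 -0.32  0.68]
```

Call:
{"op": "step_arm", "data": {"rows": [[[0, 0, 0.3], [-20, 4, 0], 15], [[0, -0.3, 0.2], [-32, 4, 0], 15], [[0, 0, 0.2], [-32, 4, 0], 15], [[0, 0, 0.2], [-32, 4, 0], 15], [[0, 0, 0.2], [-32, 4, 0], 15], [[0, 0, 0.2], [-32, 4, 0], 15], [[0, 0, 0], [-32, 4, 0], 15], [[0, 0, 0], [-32, 4, 0], 15], [[0, 0, 0], [-32, 4, 0], 15], [[0, 0, 0], [-20, 4, 0], 15], [[0, 0, 0], [-20, 0, 0], 15], [[0, 0, 0], [-8, 0, 0], 15]]}}

```text
time: 15.78
position: [0.5349, -0.2366, 0.1726]
tool_rot: [-2.275, -2.161, -0.003]
ft_force: [0.1, -0.3, -1.4]
grip_width: 0.227
```

```bash
python3 - <<'E'
from h import *
go([.54,-.232,.12],85.5)
E
```

```text
t 15.78 pos [ 0.5349 -0.2366  0.1726] f [ 0.1 -0.3 -1.4] w 19.7
shift tool mm [ 4.6  5.  52.6]
xtool yaw 87.07 z axis [-0.0013  0.0039 -1.    ]
turn tool deg [-0.09 -0.22  1.57]
```

Call:
{"op": "step_arm", "data": {"rows": [[[0, -0.2, 0.8], [3, 3, 12], 15], [[0, 0, 0.5], [2, 1, 15], 15], [[0, 0, 0], [0, 0, 15], 15], [[0, 0, 0], [0, 0, 10], 15], [[0, 0, 0], [0, 0, 0], 15]]}}

```text
time: 16.2
position: [0.5393, -0.2297, 0.1162]
tool_rot: [-2.295, -2.138, 0.001]
ft_force: [-0.7, -0.1, -2.1]
grip_width: 0.229
```

```bash
python3 - <<'E'
from h import *
go([.54,-.232,.085],85.5)
E
```

```text
t 16.2 pos [ 0.5393 -0.2297  0.1162] f [-0.7 -0.1 -2.1] w 19.9
shift tool mm [-2.4  1.  31.2]
xtool yaw 85.93 z axis [-0.0039  0.0031 -1.    ]
turn tool deg [-0.24 -0.16  0.43]
```

Call:
{"op": "step_arm", "data": {"rows": [[[-0.2, -0.1, 0.3], [-2, 1, 12], 15], [[0, 0, 0], [0, 0, 12], 15], [[0, 0, 0], [0, 0, 12], 15], [[0, 0, 0], [0, 0, 12], 15], [[0, 0, 0], [0, 0, 8], 15], [[0, 0, 0], [0, 0, 0], 15]]}}

```text
time: 16.7
position: [0.5415, -0.2273, 0.057]
tool_rot: [-2.295, -2.142, -0.003]
ft_force: [-1.2, 1.1, -0.9]
grip_width: 0.226
```

```bash
python3 - <<'E'
from h import *
go([.54,-.232,.043],85.5)
E
```

```text
t 16.7 pos [ 0.5415 -0.2273  0.057 ] f [-1.2  1.1 -0.9] w 19.7
shift tool mm [-4.8 -1.1 14. ]
xtool yaw 86.04 z axis [-1.0e-04  2.6e-03 -1.0e+00]
turn tool deg [-0.02 -0.15  0.54]
```

Call:
{"op": "step_arm", "data": {"rows": [[[0, -0.1, 0.4], [-3, -1, 5], 15], [[0, 0, 0], [0, 0, 5], 15], [[0, 0, 0], [0, 0, 3], 15], [[0, 0, 0], [0, 0, 1], 15], [[0, 0, 0], [0, 0, 0], 15]]}}

```text
time: 17.12
position: [0.5408, -0.231, 0.0429]
tool_rot: [2.305, 2.134, 0.001]
ft_force: [-0.2, -0.7, -0.6]
grip_width: 0.227
```

```bash
python3 - <<'E'
from h import *
go([.54,-.232,.043],85.5)
E
```

```text
t 17.12 pos [ 0.5408 -0.231   0.0429] f [-0.2 -0.7 -0.6] w 19.7
shift tool mm [-1.1 -0.7 -0.1]
xtool yaw 85.58 z axis [ 6.e-04  1.e-04 -1.e+00]
turn tool deg [ 0.03 -0.01  0.08]
```

Call:
{"op": "step_arm", "data": {"rows": [[[0, 0, 0], [0, 0, 0], 42], [[0, 0, 0], [0, 0, 0], 42], [[0, 0, 0], [0, 0, 0], 42], [[0, 0, 0], [0, 0, -15], 42], [[0, 0, 0], [0, 0, -30], 42], [[0, 0, 0], [0, 0, -30], 42], [[0, 0, 0], [0, 0, -30], 42], [[0, 0, 0], [20, 0, -10], 42], [[0, 0, -1], [35, -5, 0], 42], [[0, 0, -1], [38, -5, 0], 42], [[0, 0, -1], [38, -5, 0], 42], [[0, 0, -1], [38, -5, 0], 42]]}}

```text
time: 18.12
position: [0.5328, -0.0691, 0.1666]
tool_rot: [2.241, 2.184, 0.004]
ft_force: [0.8, -0.4, -0.3]
grip_width: 0.482
```

Call:
{"op": "step_arm", "data": {"rows": [[[0, 0, -1], [38, -10, 0], 50], [[0, 0, -1], [38, -10, 0], 50], [[0, 0, -1], [38, -10, 0], 50], [[0, 0, -1], [35, -10, 0], 50], [[0, 0, 0], [0, 0, 0], 50]]}}

```text
time: 18.53
position: [0.49, 0.0964, 0.1681]
tool_rot: [2.143, 2.275, 0.015]
ft_force: [-0.5, 0.6, 0.2]
grip_width: 0.568
```

```bash
python3 - <<'E'
from h import *
go([.4487,.196,.06],95.3)
d=load("top","t8"); crop(d,195,140,475,260,2.8,"t8c")
E
```

```text
t 18.53 pos [0.49   0.0964 0.1681] f [-0.5  0.6  0.2] w 49.5
shift tool mm [102.5 -37.3 106.9]
xtool yaw 93.41 z axis [ 0.0184 -0.0044 -0.9998]
turn tool deg [ 1.03  0.33 -1.89]
```

View pics/t8c.png

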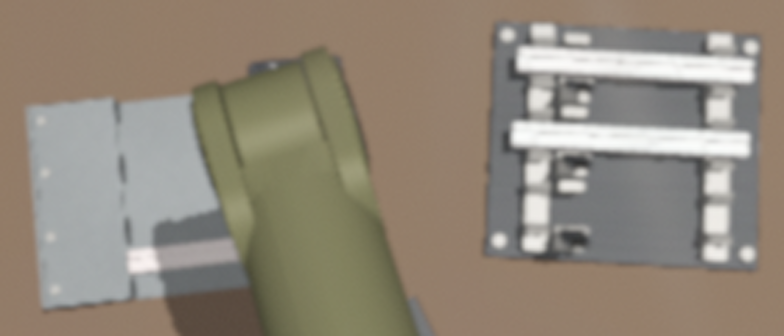

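Two bars are seated in nests 0 and 1. The last one is unmoved, at crop (130..240, 255).

Call:
{"op": "step_arm", "data": {"rows": [[[0.5, 0.3, -0.7], [15, -7, 12], 50], [[0.4, 0, -0.7], [24, -10, 18], 50], [[0, 0, 0], [24, -10, 18], 50], [[0, 0, 0], [20, -6, 18], 50], [[0, 0, 0], [8, -2, 15], 50], [[0, 0, 0], [0, 0, 10], 50], [[0, 0, 0], [0, 0, 0], 50]]}}

```text
time: 19.17
position: [0.4535, 0.1786, 0.0735]
tool_rot: [2.132, 2.293, 0.005]
ft_force: [-0.5, -0.2, -0.6]
grip_width: 0.573
```

```bash
python3 - <<'E'
from h import *
go([.4484,.197,.0155],95.4)
load("wrist","w9")
E
```

```text
t 19.17 pos [0.4535 0.1786 0.0735] f [-0.5 -0.2 -0.6] w 49.9
shift tool mm [19.  -4.3 57.9]
xtool yaw 94.16 z axis [ 0.0102 -0.0047 -0.9999]
turn tool deg [ 0.56  0.32 -1.24]
```

View pics/w9.png

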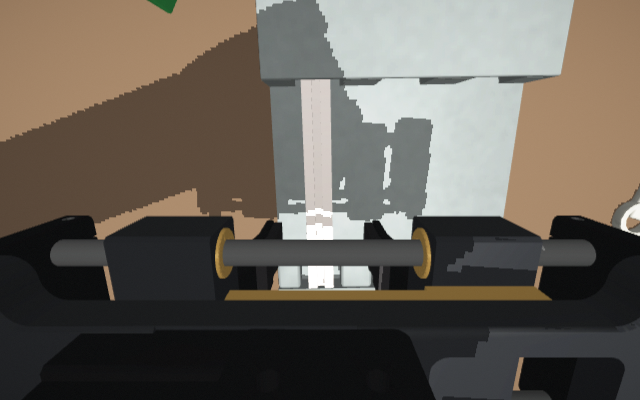

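The bar (column 317) lies between the fingers.

Call:
{"op": "step_arm", "data": {"rows": [[[0.3, 0.2, -0.7], [9, -2, 10], 50], [[0.2, 0.1, -0.4], [9, -2, 12], 50], [[0, 0, 0], [0, 0, 12], 50], [[0, 0, 0], [0, 0, 10], 50], [[0, 0, 0], [0, 0, 5], 50], [[0, 0, 0], [0, 0, 0], 50]]}}

```text
time: 19.72
position: [0.4546, 0.1927, 0.024]
tool_rot: [2.124, 2.308, 0.009]
ft_force: [-0.3, 0.3, 0.8]
grip_width: 0.576
```

```bash
python3 - <<'E'
from h import *
go([.4484,.197,.0155],95.4)
E
```

```text
t 19.72 pos [0.4546 0.1927 0.024 ] f [-0.3  0.3  0.8] w 50.1
shift tool mm [ 4.8 -5.9  8.4]
xtool yaw 94.75 z axis [ 7.5e-03  5.0e-04 -1.0e+00]
turn tool deg [ 0.43  0.01 -0.65]
```

Call:
{"op": "step_arm", "data": {"rows": [[[0.3, 0, -0.5], [3, -5, 5], 50], [[0, 0, 0], [0, 0, 2.5], 50], [[0, 0, 0], [0, 0, 0], 15], [[0, 0, 0], [0, 0, 0], 15], [[0, 0, 0], [0, 0, 0], 15], [[0, 0, 0], [0, 0, 0], 15], [[0, 0, 0], [0, 0, 0], 15], [[0, 0, 0], [0, 0, 0], 15]]}}

```text
time: 20.38
position: [0.4505, 0.1948, 0.0171]
tool_rot: [2.116, 2.317, 0.004]
ft_force: [0.9, -0.1, -0.9]
grip_width: 0.225
```

```bash
python3 - <<'E'
from h import *
go([.4484,.197,.0155],95.4)
E
```

```text
t 20.38 pos [0.4505 0.1948 0.0171] f [ 0.9 -0.1 -0.9] w 19.6
shift tool mm [ 2.4 -1.9  1.6]
xtool yaw 95.2 z axis [ 4.4e-03 -2.0e-04 -1.0e+00]
turn tool deg [ 0.25  0.04 -0.2 ]
```

Call:
{"op": "step_arm", "data": {"rows": [[[0, -1.5, 0], [0.5, 0, -3.6], 15], [[0, -1.5, 0], [0.5, 0, -3.6], 15], [[0, -1.5, 0], [0.5, 0, -3.6], 15], [[0, -1.2, 0], [0.5, 0, -3], 15], [[0, 0, 0], [0, 0, 0], 15]]}}

```text
time: 20.8
position: [0.4505, 0.1966, 0.0317]
tool_rot: [2.066, 2.256, -0.102]
ft_force: [0.7, 0.1, -0.9]
grip_width: 0.226
```

```bash
python3 - <<'E'
from h import *
go([.5094,.204,.0155],95.5)
tilt(.142,0)
d=load("scene"); crop(d,320,140,460,240,5,"s10c")
E
```

```text
t 20.8 pos [0.4505 0.1966 0.0317] f [ 0.7  0.1 -0.9] w 19.7
shift tool mm [ 3.9 59.3 16.2]
xtool yaw 95.02 z axis [ 0.0141 -0.1032 -0.9946]
turn tool deg [ 0.26  5.97 -0.46]
rear bottom [0.4383 0.336  0.0042] front bottom [0.4574 0.118  0.0271] tilt 5.97
bottom z at lip y .115: 0.0274
```

View pics/s10c.png

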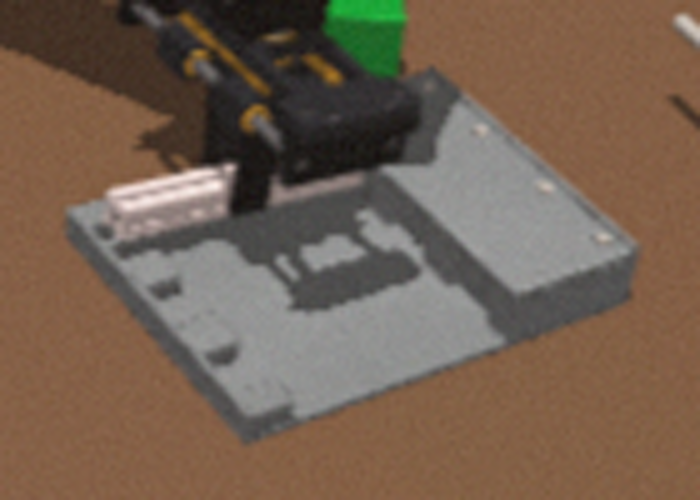

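Call:
{"op": "step_arm", "data": {"rows": [[[0, -0.3, 0], [-12, 0, 0.4], 15], [[0, -0.4, 0], [-12, 0, 0.3], 15], [[0, -0.5, 0], [-12, 0, 0.2], 15], [[0, 0, 0], [0, 0, 0], 15]]}}

```text
time: 21.18
position: [0.4532, 0.1557, 0.0338]
tool_rot: [2.057, 2.244, -0.126]
ft_force: [-0.9, -1.7, 0.4]
grip_width: 0.224
```

```bash
python3 - <<'E'
from h import *
go([.5094,.204,.0155],95.5)
tilt(.142,0)
E
```

```text
t 21.18 pos [0.4532 0.1557 0.0338] f [-0.9 -1.7  0.4] w 19.5
shift tool mm [45.2 60.1 12.9]
xtool yaw 94.96 z axis [ 0.0138 -0.1249 -0.9921]
turn tool deg [ 0.14  7.22 -0.53]
rear bottom [0.4412 0.2944 0.0033] front bottom [0.4601 0.077  0.0309] tilt 7.22
bottom z at lip y .115: 0.0261
```

Call:
{"op": "step_arm", "data": {"rows": [[[0, -0.6, 0], [-12, 0, -0.7], 15], [[0, -0.6, 0], [-12, 0, -0.7], 15], [[0, -0.7, 0], [-12, 0, -0.7], 15], [[0, 0, 0], [0, 0, 0], 15]]}}

```text
time: 21.52
position: [0.4564, 0.1135, 0.0413]
tool_rot: [2.042, 2.218, -0.166]
ft_force: [0.8, -1.0, -0.4]
grip_width: 0.224
```

```bash
python3 - <<'E'
from h import *
go([.5094,.204,.0155],95.5)
tilt(.142,0)
d=load("scene"); crop(d,300,120,460,240,5,"s11c")
E
```

```text
t 21.52 pos [0.4564 0.1135 0.0413] f [ 0.8 -1.  -0.4] w 19.5
shift tool mm [88.9 60.2 11.5]
xtool yaw 94.71 z axis [ 0.0155 -0.1627 -0.9866]
turn tool deg [ 0.05  9.41 -0.78]
rear bottom [0.4451 0.2511 0.0054] front bottom [0.4629 0.0347 0.0414] tilt 9.4
bottom z at lip y .115: 0.0281
```

View pics/s11c.png

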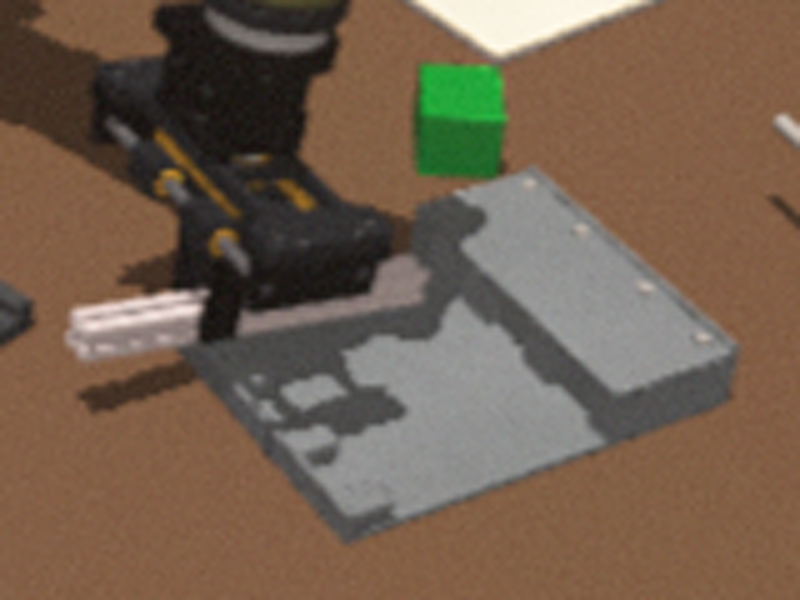

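Call:
{"op": "step_arm", "data": {"rows": [[[0, 0, 0], [-15, 0, -4], 15], [[0, 0, 0], [-12, 0, -10], 15], [[0, 1, 0], [-5, 0, -25], 15], [[0, 2, 1], [-5, 0, -25], 15], [[0, 2, 2], [-5, 0, -25], 15], [[0, 2, 2], [-5, 0, -25], 15], [[0, 2, 2], [-5, 0, -15], 15], [[0, 0, 2], [0, 0, 0], 15], [[0, 0, 0], [0, 0, 0], 15]]}}

```text
time: 22.32
position: [0.4567, 0.0806, 0.1815]
tool_rot: [2.299, 2.139, 0.016]
ft_force: [-0.4, 0.4, -1.2]
grip_width: 0.222
```

```bash
python3 - <<'E'
from h import *
go([.4701,-.2285,.17],85.5)
E
```

```text
t 22.32 pos [0.4567 0.0806 0.1815] f [-0.4  0.4 -1.2] w 19.3
shift tool mm [-307.4   35.6    9.8]
xtool yaw 85.87 z axis [ 0.0087  0.0057 -0.9999]
turn tool deg [ 0.47 -0.36  0.36]
```

Call:
{"op": "step_arm", "data": {"rows": [[[0.2, 0, 0.2], [-20, 4, 0], 15], [[0.2, -0.3, 0.2], [-31, 4, 0], 15], [[0, 0, 0.2], [-31, 4, 0], 15], [[0, 0, 0.2], [-31, 4, 0], 15], [[0, 0, 0.2], [-31, 4, 0], 15], [[0, 0, 0.2], [-31, 4, 0], 15], [[0, 0, 0.2], [-31, 4, 0], 15], [[0, 0, 0], [-31, 4, 0], 15], [[0, 0, 0], [-31, 4, 0], 15], [[0, 0, 0], [-20, 2, 0], 15], [[0, 0, 0], [-15, 0, 0], 15], [[0, 0, 0], [-5, 0, 0], 15]]}}

```text
time: 23.32
position: [0.4716, -0.2321, 0.1739]
tool_rot: [-2.283, -2.148, 0.004]
ft_force: [-0.3, -0.6, -2.1]
grip_width: 0.226
```

```bash
python3 - <<'E'
from h import *
go([.4701,-.2285,.12],85.5)
E
```

```text
t 23.32 pos [ 0.4716 -0.2321  0.1739] f [-0.3 -0.6 -2.1] w 19.7
shift tool mm [ 3.4 -1.4 53.9]
xtool yaw 86.52 z axis [-0.0066  0.0029 -1.    ]
turn tool deg [-0.39 -0.14  1.02]
```

Call:
{"op": "step_arm", "data": {"rows": [[[-0.3, -0.1, 0.6], [2, -1, 12], 15], [[0, 0, 0.3], [1, 0, 15], 15], [[0, 0, 0], [0, 0, 15], 15], [[0, 0, 0], [0, 0, 12], 15], [[0, 0, 0], [0, 0, 10], 15], [[0, 0, 0], [0, 0, 0], 15]]}}

```text
time: 23.82
position: [0.4713, -0.2239, 0.1044]
tool_rot: [-2.291, -2.14, 0.0]
ft_force: [-0.5, -0.1, -0.9]
grip_width: 0.226
```

```bash
python3 - <<'E'
from h import *
go([.4701,-.2285,.085],85.5)
d=load("scene"); crop(d,160,120,320,300,3.3,"s12c")
E
```

```text
t 23.82 pos [ 0.4713 -0.2239  0.1044] f [-0.5 -0.1 -0.9] w 19.7
shift tool mm [-4.7 -0.8 19.4]
xtool yaw 86.08 z axis [-0.0043  0.0046 -1.    ]
turn tool deg [-0.27 -0.24  0.58]
```

View pics/s12c.png

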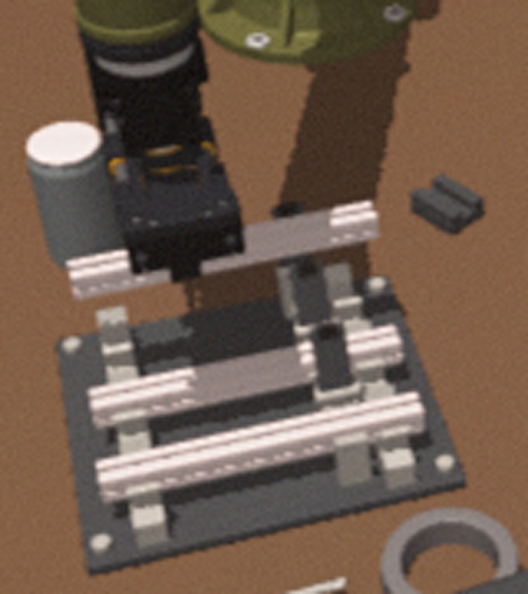

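The last bar hangs over nest 2, with the other two seated below. I'll lower it.

Call:
{"op": "step_arm", "data": {"rows": [[[-0.2, -0.2, 0.4], [-3, -1, 10], 15], [[0, 0, 0.2], [-1, 0, 12], 15], [[0, 0, 0], [0, 0, 12], 15], [[0, 0, 0], [0, 0, 10], 15], [[0, 0, 0], [0, 0, 5], 15], [[0, 0, 0], [0, 0, 0], 15]]}}

```text
time: 24.37
position: [0.4726, -0.2279, 0.0541]
tool_rot: [2.303, 2.13, 0.003]
ft_force: [-1.0, -0.7, -1.6]
grip_width: 0.227
```

```bash
python3 - <<'E'
from h import *
go([.4701,-.2285,.043],85.5)
E
```

```text
t 24.37 pos [ 0.4726 -0.2279  0.0541] f [-1.  -0.7 -1.6] w 19.8
shift tool mm [-0.7 -2.5 11.1]
xtool yaw 85.55 z axis [ 0.0045 -0.002  -1.    ]
turn tool deg [0.27 0.09 0.05]
```

Call:
{"op": "step_arm", "data": {"rows": [[[0.2, 0, 0], [0, -2, 4], 15], [[0, 0, 0], [0, -0.5, 4], 15], [[0, 0, 0], [0, 0, 3], 15], [[0, 0, 0], [0, 0, 1], 15], [[0, 0, 0], [0, 0, 0], 15]]}}

```text
time: 24.78
position: [0.4711, -0.2284, 0.0435]
tool_rot: [2.304, 2.13, -0.0]
ft_force: [0.1, 0.6, -1.6]
grip_width: 0.226
```

```bash
python3 - <<'E'
from h import *
go([.4701,-.2285,.043],85.5)
E
```

```text
t 24.78 pos [ 0.4711 -0.2284  0.0435] f [ 0.1  0.6 -1.6] w 19.6
shift tool mm [-0.2 -0.9  0.5]
xtool yaw 85.52 z axis [ 0.0023 -0.0027 -1.    ]
turn tool deg [0.14 0.14 0.02]
```

Call:
{"op": "step_arm", "data": {"rows": [[[0, 0, 0], [0, 0, 0], 42], [[0, 0, 0], [0, 0, 0], 42], [[0, 0, 0], [0, 0, 0], 42], [[0, 0, 0], [0, 0, -15], 42], [[0, 0, 0], [0, 0, -30], 42], [[0, 0, 0], [0, 0, -30], 42], [[0, 0, 0], [0, 0, -30], 0], [[0, 0, 0], [10, 0, -10], 0], [[0, 0, 0], [20, -10, 0], 0], [[0, 0, 0], [25, -15, 0], 0], [[0, 0, 0], [25, -15, 0], 0], [[0, 0, 0], [0, 0, 0], 0]]}}

```text
time: 25.78
position: [0.4376, -0.1421, 0.1629]
tool_rot: [2.306, 2.124, 0.004]
ft_force: [0.2, 1.0, -0.1]
grip_width: 0.114
```

```bash
cat >> h.py <<'E'
_a=np.radians(85.5); EX=np.array([np.cos(_a),np.sin(_a),0]);EY=np.array([-EX[1],EX[0],0])
def F(x,y,z): return np.array([.5423,-.2037,0])+EX*(x+1.6)/1e3+EY*y/1e3+np.array([0,0,z/1e3])
def inF(p):
    q=np.asarray(p)-[.5423,-.2037,0]; return np.stack([q@EX*1e3-1.6,q@EY*1e3,np.asarray(p)[...,2]*1e3],-1)
E
python3 - <<'E'
from h import *
go(F(55,70+60,100),85.5)
d=load("scene"); crop(d,160,120,320,300,3.3,"s13c")
d=load("top","t13"); crop(d,350,140,490,260,5,"t13c")
p=inF(pts(d)); 
for n,y in enumerate((-70,0,70)):
    for x in (-105,-60,20,80,105):
        m=(abs(p[...,0]-x)<4)&(abs(p[...,1]-y)<25)&(p[...,2]>43)&(p[...,2]<62)
        k=(abs(p[...,0]-x)<4)&(abs(p[...,1]-y)<6)
        print(n,x,p[m][:,1].mean().round(1) if m.any() else None,np.nanmean(p[k][:,2]).round(1) if k.any() else None)
E
```

```text
t 25.78 pos [ 0.4376 -0.1421  0.1629] f [ 0.2  1.  -0.1] w 9.9
shift tool mm [  3.5 -21.2  62.8]
xtool yaw 85.3 z axis [ 0.0063 -0.003  -1.    ]
turn tool deg [ 0.37  0.14 -0.2 ]
0 -105 -68.3 48.6
0 -60 -69.5 44.1
0 20 -69.9 48.2
0 80 -71.7 49.5
0 105 -70.7 37.4
1 -105 -4.7 49.6
1 -60 -6.0 51.1
1 20 None None
1 80 -0.3 49.4
1 105 1.3 49.3
2 -105 None None
2 -60 None None
2 20 None 531.1
2 80 69.3 342.7
2 105 70.6 37.8
```

View pics/s13c.png

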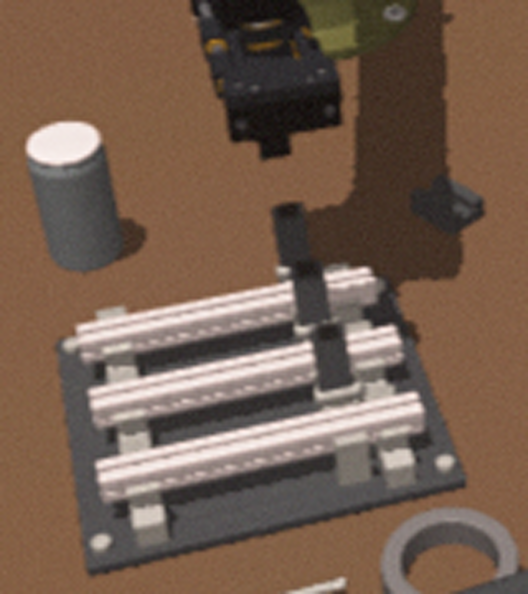

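View pics/t13c.png

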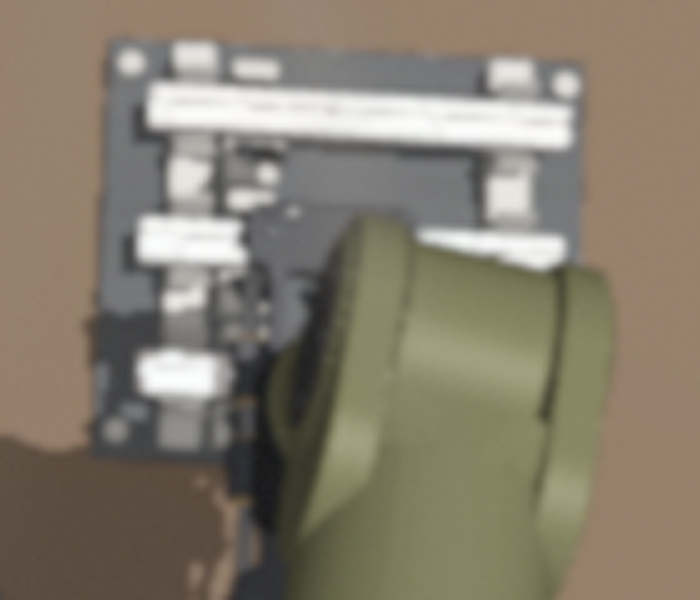

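The pictures show all three bars seated, with ends at about 49-50 mm height. The straps are still upright. Next is strap 2: I'll back off behind it, then lower.

Call:
{"op": "step_arm", "data": {"rows": [[[0.3, 0, 0], [2, -10, 0], 0], [[0, 0, 0], [1, -10, 0], 0], [[0, 0, 0], [0, 0, 0], 0], [[0, 0, 0], [0, 0, 0], 0]]}}

```text
time: 26.22
position: [0.4173, -0.1432, 0.162]
tool_rot: [2.314, 2.119, -0.003]
ft_force: [-0.6, -0.2, -0.1]
grip_width: 0.006
```

```bash
python3 - <<'E'
from h import *
go(F(55,70+60,98),85.5)
print(inF(status.get_state()["position"]))
d=load("wrist","w14")
E
```

```text
t 26.22 pos [ 0.4173 -0.1432  0.162 ] f [-0.6 -0.2 -0.1] w 0.5
shift tool mm [ 6.4 -0.8 64. ]
xtool yaw 84.95 z axis [ 0.0012 -0.0044 -1.    ]
turn tool deg [ 0.09  0.25 -0.55]
[ 48.86933588 129.33170507 161.9853719 ]
```

View pics/w14.png

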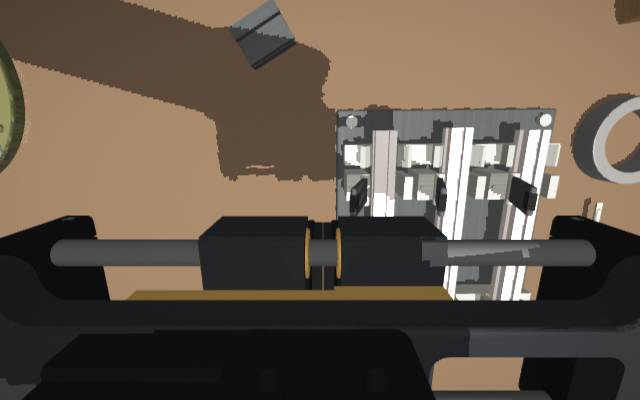

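The closed fingers (column 323) stand just beside strap 2 (column 360). I'll go down beside it.

Call:
{"op": "step_arm", "data": {"rows": [[[0, 0.2, -0.3], [4, 0, 12], 0], [[0, 0, -0.2], [2, 0, 15], 0], [[0, 0, 0], [0, 0, 15], 0], [[0, 0, 0], [0, 0, 12], 0], [[0, 0, 0], [0, 0, 5], 0], [[0, 0, 0], [0, 0, 0], 0]]}}

```text
time: 26.77
position: [0.4199, -0.1402, 0.1016]
tool_rot: [2.309, 2.123, 0.004]
ft_force: [0.2, -0.0, -0.5]
grip_width: 0.003
```

```bash
python3 - <<'E'
from h import *
go(F(55,70+60,98),85.5)
print(inF(status.get_state()["position"]))
E
```

```text
t 26.77 pos [ 0.4199 -0.1402  0.1016] f [ 0.2 -0.  -0.5] w 0.3
shift tool mm [ 2.9 -3.   3.6]
xtool yaw 85.19 z axis [ 0.0051 -0.0016 -1.    ]
turn tool deg [ 0.3   0.07 -0.31]
[ 52.12509074 126.98429834 101.58020219]
```

Call:
{"op": "step_arm", "data": {"rows": [[[0, 0, 0], [2, 10, 3], 0], [[0, 0, 0], [0, 12, 0], 0], [[0, 0, 0], [0, 12, 0], 0], [[0, 0, 0], [0, 12, 0], 0], [[0, 0, 0], [0, 10, 0], 0], [[0, 0, 0], [0, 0, 0], 0]]}}

```text
time: 27.27
position: [0.4734, -0.144, 0.0983]
tool_rot: [-2.311, -2.118, 0.01]
ft_force: [-1.5, 1.0, 3.7]
grip_width: 0.007
```

```bash
python3 - <<'E'
from h import *
go(F(55,70-10,90),85.5)
print(inF(status.get_state()["position"]))
d=load("scene"); crop(d,200,130,300,230,5,"s15c")
E
```

```text
t 27.27 pos [ 0.4734 -0.144   0.0983] f [-1.5  1.   3.7] w 0.6
shift tool mm [ 2.6 13.4  8.2]
xtool yaw 85.01 z axis [-9.8e-03  9.0e-04 -1.0e+00]
turn tool deg [-0.56 -0.01 -0.49]
[52.50930888 73.33273663 98.33719312]
```

View pics/s15c.png

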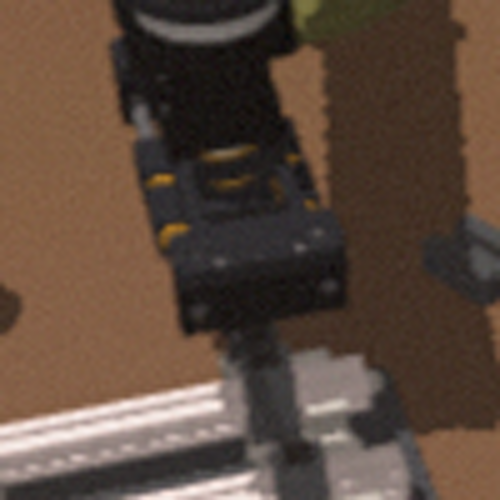

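Call:
{"op": "step_arm", "data": {"rows": [[[0, 0, -0.3], [1, 7, 3], 0], [[0, 0, 0], [0, 6, 6], 0], [[0, 0, 0], [0, 1, 8], 0], [[0, 0, 0], [0, 0, 8], 0], [[0, 0, 0], [0, 0, 6], 0], [[0, 0, 0], [0, 0, 0], 0]]}}

```text
time: 27.82
position: [0.491, -0.145, 0.0662]
tool_rot: [-2.31, -2.128, 0.003]
ft_force: [-0.4, 0.7, -0.1]
grip_width: 0.006
```

```bash
python3 - <<'E'
from h import *
go(F(55,70-10,68),85.5)
print(inF(status.get_state()["position"]))
d=load("scene"); crop(d,200,130,300,230,5,"s16c")
E
```

```text
t 27.82 pos [ 0.491  -0.145   0.0662] f [-0.4  0.7 -0.1] w 0.5
shift tool mm [ 2.1 -4.3 -1.8]
xtool yaw 85.31 z axis [-0.0017 -0.001  -1.    ]
turn tool deg [-0.09  0.07 -0.19]
[52.87627959 55.70656578 66.18226073]
```

View pics/s16c.png

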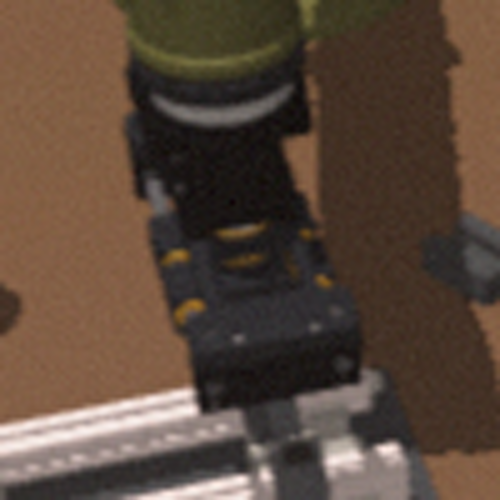

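Strap 2 lies flat under the fingers: tip at 58 mm, no force. Next I'll go straight up behind strap 1.

Call:
{"op": "step_arm", "data": {"rows": [[[0, 0, 0], [1, -5, -5], 0], [[0, 0, -0.2], [1, -2, -10], 0], [[0, 0, 0], [0, 0, -10], 0], [[0, 0, 0], [0, 0, -5], 0], [[0, 0, 0], [0, 0, 0], 0]]}}

```text
time: 28.28
position: [0.4839, -0.1423, 0.1009]
tool_rot: [2.305, 2.132, -0.002]
ft_force: [-0.2, 0.4, 0.0]
grip_width: 0.008
```

```bash
python3 - <<'E'
from h import *
go(F(55,60,98),85.5)
print(inF(status.get_state()["position"]))
d=load("wrist","w17")
E
```

```text
t 28.28 pos [ 0.4839 -0.1423  0.1009] f [-0.2  0.4  0. ] w 0.7
shift tool mm [-0.1  3.   2.9]
xtool yaw 85.53 z axis [ 5.0e-04 -1.9e-03 -1.0e+00]
turn tool deg [0.04 0.11 0.03]
[ 55.07111951  63.02054858 100.90876598]
```

View pics/w17.png

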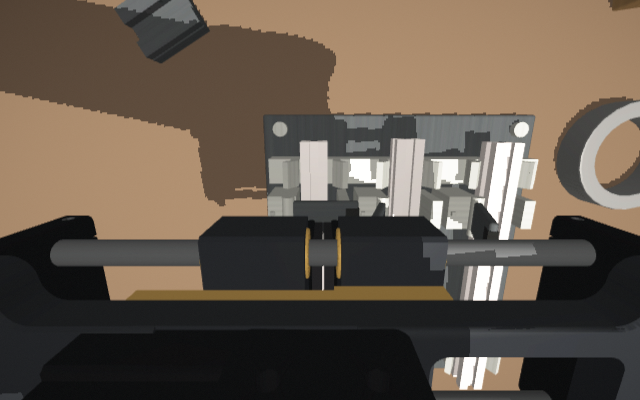

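Strap 2 lies shut across its bar at (325,208). Now I'll push strap 1.

Call:
{"op": "step_arm", "data": {"rows": [[[0, 0, 0], [0, 10, 2], 0], [[0, 0, 0], [0, 12, 1], 0], [[0, 0, 0], [0, 12, 0], 0], [[0, 0, 0], [0, 12, 0], 0], [[0, 0, 0], [0, 12, 0], 0], [[0, 0, 0], [0, 10, 0], 0], [[0, 0, 0], [0, 0, 0], 0]]}}

```text
time: 28.92
position: [0.5492, -0.1482, 0.0934]
tool_rot: [-2.301, -2.123, 0.02]
ft_force: [0.1, 0.4, 2.7]
grip_width: 0.004
```

```bash
python3 - <<'E'
from h import *
go(F(55,-12,90),85.5)
print(inF(status.get_state()["position"]))
E
```

```text
t 28.92 pos [ 0.5492 -0.1482  0.0934] f [0.1 0.4 2.7] w 0.3
shift tool mm [0.8 9.6 3.2]
xtool yaw 85.39 z axis [-1.710e-02 -6.000e-04 -9.999e-01]
turn tool deg [-0.97  0.11 -0.11]
[54.24051269 -2.49345013 93.39876242]
```

Call:
{"op": "step_arm", "data": {"rows": [[[-0.5, 0, 0], [0, 6, 3], 0], [[-0.3, 0, 0], [0, 4, 6], 0], [[0, 0, 0], [0, 1, 7], 0], [[0, 0, 0], [0, 0, 7], 0], [[0, 0, 0], [0, 0, 5], 0], [[0, 0, 0], [0, 0, 0], 0]]}}

```text
time: 29.42
position: [0.5641, -0.1494, 0.0653]
tool_rot: [2.305, 2.127, 0.002]
ft_force: [-1.9, -0.6, 4.0]
grip_width: 0.002
```

```bash
python3 - <<'E'
from h import *
go(F(55,-12,66),85.5)
print(inF(status.get_state()["position"]))
E
```

```text
t 29.42 pos [ 0.5641 -0.1494  0.0653] f [-1.9 -0.6  4. ] w 0.2
shift tool mm [ 0.7 -5.5 -0.7]
xtool yaw 85.39 z axis [ 0.0044 -0.003  -1.    ]
turn tool deg [ 0.27  0.15 -0.11]
[ 54.2569733  -17.52010899  65.34198087]
```

Call:
{"op": "step_arm", "data": {"rows": [[[0, 0, 0], [0, -5, -3], 0], [[0, 0, 0], [0, -6, -6], 0], [[0, 0, 0], [0, -1, -10], 0], [[0, 0, 0], [0, 0, -10], 0], [[0, 0, 0], [0, 0, -4], 0], [[0, 0, 0], [0, 0, 0], 0]]}}

```text
time: 29.92
position: [0.55, -0.1483, 0.101]
tool_rot: [2.305, 2.126, 0.002]
ft_force: [1.4, 0.7, 0.3]
grip_width: 0.003
```

```bash
python3 - <<'E'
from h import *
go(F(55,-8,97),85.5)
print(inF(status.get_state()["position"]))
d=load("wrist","w18")
E
```

```text
t 29.92 pos [ 0.55   -0.1483  0.101 ] f [1.4 0.7 0.3] w 0.3
shift tool mm [0.8 4.7 4. ]
xtool yaw 85.38 z axis [ 0.005  -0.0036 -1.    ]
turn tool deg [ 0.3   0.18 -0.12]
[ 54.24184658  -3.31890932 101.01534538]
```

View pics/w18.png

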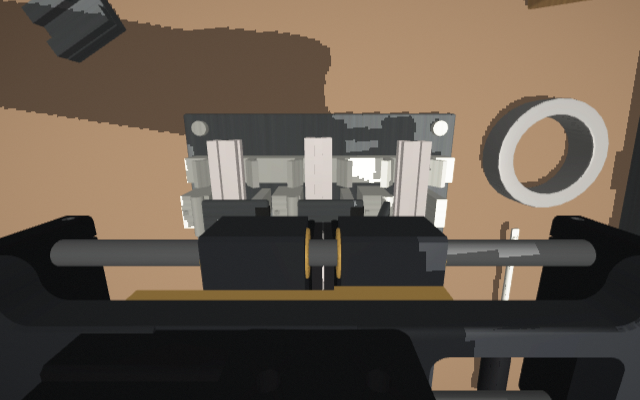

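Straps 2 and 1 both lie shut, at (235,208) and (325,208). Strap 0 is next.

Call:
{"op": "step_arm", "data": {"rows": [[[0, 0, 0], [0, 10, 2], 0], [[0, 0, 0], [0, 12, 2], 0], [[0, 0, 0], [0, 12, 0], 0], [[0, 0, 0], [0, 12, 0], 0], [[0, 0, 0], [0, 12, 0], 0], [[0, 0, 0], [0, 12, 0], 0], [[0, 0, 0], [0, 0, 0], 0]]}}

```text
time: 30.55
position: [0.6173, -0.1543, 0.0911]
tool_rot: [-2.305, -2.122, 0.018]
ft_force: [0.1, -0.1, 1.5]
grip_width: 0.009
```

```bash
python3 - <<'E'
from h import *
go(F(55,-82,90),85.5)
print(inF(status.get_state()["position"]))
E
```

```text
t 30.55 pos [ 0.6173 -0.1543  0.0911] f [ 0.1 -0.1  1.5] w 0.8
shift tool mm [ 1.6 11.1  0.9]
xtool yaw 85.28 z axis [-0.0144 -0.0017 -0.9999]
turn tool deg [-0.81  0.17 -0.22]
[ 53.48627121 -70.92900226  91.0831482 ]
```

Call:
{"op": "step_arm", "data": {"rows": [[[-0.5, 0, 0], [1, 6, 3], 0], [[-0.3, 0, 0], [0, 4, 6], 0], [[0, 0, 0], [0, 0, 6], 0], [[0, 0, 0], [0, 0, 6], 0], [[0, 0, 0], [0, 0, 5], 0], [[0, 0, 0], [0, 0, 0], 0]]}}

```text
time: 31.05
position: [0.63, -0.154, 0.0662]
tool_rot: [2.307, 2.125, 0.001]
ft_force: [0.5, 0.5, 0.0]
grip_width: 0.004
```

```bash
python3 - <<'E'
from h import *
go(F(55,-82,66),85.5)
print(inF(status.get_state()["position"]))
E
```

```text
t 31.05 pos [ 0.63   -0.154   0.0662] f [0.5 0.5 0. ] w 0.3
shift tool mm [ 0.2 -1.5  0.1]
xtool yaw 85.28 z axis [ 0.0038 -0.0036 -1.    ]
turn tool deg [ 0.24  0.19 -0.22]
[ 54.81484736 -83.50680764  66.15189905]
```

Now up and away, towards the tray side, for a clear view.

Call:
{"op": "step_arm", "data": {"rows": [[[0, 0, 0], [0, 0, -10], 0], [[0, 0, 0], [0, 0, -25], 0], [[0, 0, 0], [0, 0, -30], 0], [[0, 0, 0], [0, 0, -30], 0], [[0, 0, 0], [15, 0, -15], 0], [[0, 0, 0], [35, -5, 0], 0], [[0, 0, 0], [38, -5, 0], 0], [[0, 0, 0], [38, -5, 0], 0], [[0, 0, 0], [38, -5, 0], 0], [[0, 0, 0], [38, -5, 0], 0], [[0, 0, 0], [20, 0, 0], 0], [[0, 0, 0], [0, 0, 0], 0]]}}

```text
time: 32.05
position: [0.6221, 0.0737, 0.1837]
tool_rot: [2.314, 2.108, 0.007]
ft_force: [-0.8, -0.0, 0.9]
grip_width: 0.003
```

```bash
python3 - <<'E'
from h import *
d=load("scene","s20"); crop(d,160,150,320,300,4.5,"s20c")
d=load("top","t20"); crop(d,350,140,490,260,5,"t20c")
p=inF(pts(d)); 
for n,y in enumerate((-70,0,70)):
    for x in (-105,-60,20,80,100):
        m=(abs(p[...,0]-x)<4)&(abs(p[...,1]-y)<22)&(p[...,2]>44)&(p[...,2]<60)
        k=(abs(p[...,0]-x)<4)&(abs(p[...,1]-y)<6)
        print(n,x,p[m][:,1].mean().round(1) if m.any() else None,np.nanmean(p[k][:,2]).round(1) if k.any() else None)
    k=(abs(p[...,1]-y)<8)&(p[...,2]>44)&(p[...,2]<60)&(abs(p[...,0])<135); print("ends",np.percentile(p[k][:,0],[0.5,99.5]).round(1))
    for yy in (15,0,-15,-28):
        k=(abs(p[...,0]-55)<8)&(abs(p[...,1]-y-yy)<4); print("  strap z at",yy,np.nanmedian(p[k][:,2]).round(1))
print(status.get_state()["position"])
E
```

```text
0 -105 -70.5 45.2
0 -60 -69.5 45.6
0 20 -69.9 47.9
0 80 -72.1 48.7
0 100 -70.9 49.2
ends [-109.6  107.5]
  strap z at 15 57.4
  strap z at 0 56.9
  strap z at -15 56.1
  strap z at -28 56.3
1 -105 0.9 47.5
1 -60 0.5 47.8
1 20 1.1 47.9
1 80 0.1 48.6
1 100 1.0 47.9
ends [-107.5  110.2]
  strap z at 15 57.3
  strap z at 0 57.3
  strap z at -15 57.3
  strap z at -28 57.8
2 -105 69.9 49.0
2 -60 70.0 48.5
2 20 69.6 49.9
2 80 70.5 50.5
2 100 71.0 47.5
ends [-109.3  108.6]
  strap z at 15 57.1
  strap z at 0 57.5
  strap z at -15 56.4
  strap z at -28 58.0
[0.62239783 0.06858294 0.18352078]
```

View pics/s20c.png

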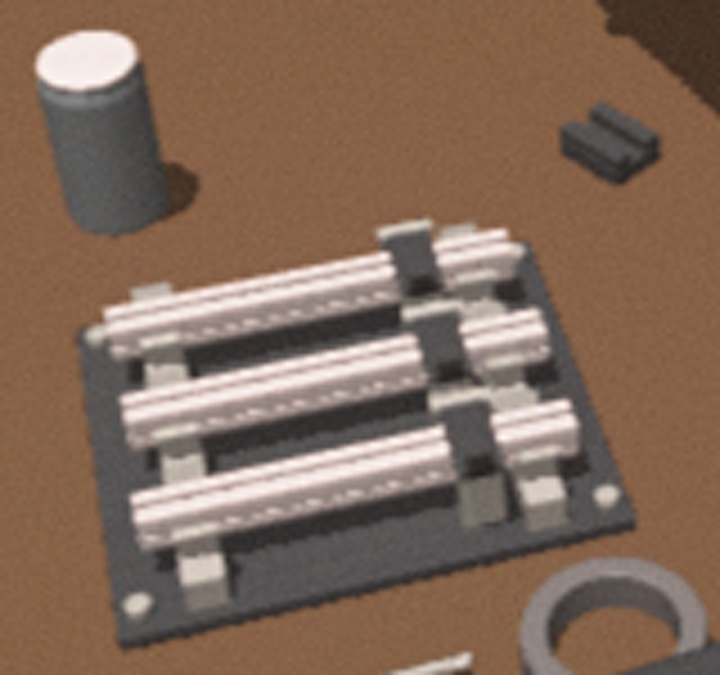

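View pics/t20.png

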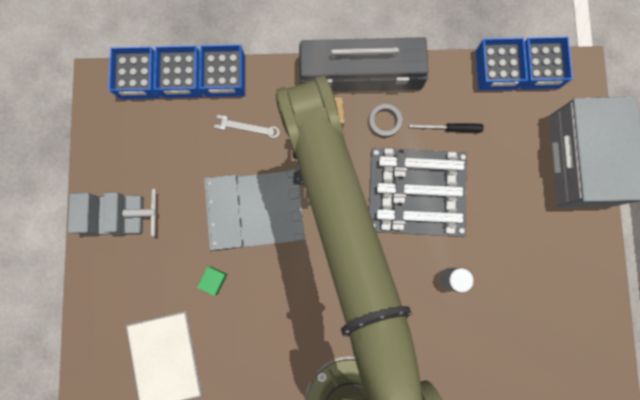

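All three bars are seated and centred, and all three straps lie level at about 57 mm. The tray is empty, the other objects in view haven't moved, and the arm is clear. I'll let it come to rest and hand in.

Call:
{"op": "step_arm", "data": {"rows": [[[0, 0, 0], [0, 0, 0], 0], [[0, 0, 0], [0, 0, 0], 0], [[0, 0, 0], [0, 0, 0], 0], [[0, 0, 0], [0, 0, 0], 0]]}}

```text
time: 32.48
position: [0.623, 0.0596, 0.1831]
tool_rot: [2.326, 2.087, -0.002]
ft_force: [-0.2, 0.2, -0.1]
grip_width: 0.004
```

```bash
python3 -c "
from bench import order; print(order.close_job())"
```

```text
the job is handed in; nothing more can be done
None
```

All three profiles are in the fixture, all three straps are shut, and I handed the job in at about 32 s of the 210 s; the hand-in reported no verdict. I raised each profile over the lip, drew it out from under the hood and laid it in nest 0, 1 or 2. Then I pushed straps 2, 1 and 0 over and pressed each one shut.

**Profiles:** In the last top picture they lie within about 2 mm of their nest lines. Lengthwise they are within about 2 mm of centre. Their tops read mostly 48–50 mm against an expected 50. Nest 0's -x half read 45–46 mm, which looks like depth noise on the slot.

**Straps:** All three lie level at 56–58 mm, as expected when shut.

**Other objects:** Nothing in view appears to have moved. The arm partly hid the carton in that picture, but it went nowhere near it. The arm was clear of everything at hand-in, about 0.18 m up.

I saw no grip slip or knocked profile, and no check failed.

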